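# Load the pull-sample display

### The arm

A 6-joint arm with a two-finger parallel gripper is mounted at the origin on the work surface. World frame = base frame: x ahead of the robot, y to its left, z up, the work surface at z = 0. Lengths are in m, angles in degrees, forces in N, time in s.
With the tool pointing down it reaches from about 0.275 to 0.85 m from the base axis. Payload 19 kg.
Tool frame: the origin (TCP) lies on the centre line of the jaws, within the pads' length; the fingertips stand 11 mm ahead of it and the grasp point (between the pads) lies 8 mm behind it; z points along the fingers, y is the direction in which the jaws open and shut (so a half turn about z gives the same grasp; the last joint's range is limited). The gripper opens to 85 mm and grips with 20 to 120 N. Pads are 22 mm wide; open, the fingers measure 114 mm over their backs; the gripper's body (76 mm by 85 mm) begins 54 mm behind the grasp point. The pads swing forward as they close: fully open they stand 13 mm farther back than shut.
Start: joints at [-7.678, 8.623, 82.357, -0, 89.026, -7.678], TCP at [0.575, -0, 0.217] pointing down, gripper open.
Joint ranges: [-160.23, 160.23], [-39.13, 120.54], [6.94, 153.29], [-79.49, 259.48], [9.18, 160.14], [-161.06, 161.06]. Speed limits (degrees/s): [108.29, 108.29, 127.2, 172.46, 172.46, 172.46].

### API

Orientations are given as a 3x3 rotation matrix whose columns are the frame's x, y, z axes.
In Python, from station import manip gives the robot as it stands.
- The arm moves only by the shell command python3 -m creep 'ROWS' [FORCE]. ROWS is a JSON object of lists of equal length, an entry for each row: "jaw": the opening, from -1 (shut) to 1 (fully open), so that 0 is half open; "travel": the shift along the tool's x, y, z in mm, a list of three; "yaw": the turn about the tool's z in rad. A call has 1 to 10 rows; each row is the pose to reach, as a shift and turn from the pose commanded when the call began, along the tool's axes at that moment; what a row does not reach only later rows make up. A row lasts 1/8 s, in which the tool goes at most 62.5 mm and 10.7 degrees, less where a joint would pass 70% of its speed; a pose out of reach is approached as far as the arm can. A call with a gripper value outside its range is refused whole. The fingers move at their own pace and stop on an object; FORCE is the grip in N (left out, the last holds). Time passes only in rows, so rows that repeat a pose let the fingers close. It gives the time, the measured TCP pose, the force and the opening at its end, in the units of the state.
- manip.state(): the state, without advancing time (a new reading comes with each control period).
- manip.snapshot(name): name is "scene" or "side" or "wrist"; returns (picture, depth): 400x640x3 uint8, red, green, blue; 400x640 float32, m along the optical axis (not along the pixel's ray), 0 where there is no reading.
- manip.camera_info(name): a dict with "intrinsics" (3x3 intrinsics, pixels), "R" (3x3) and "t" (3): a world point X has camera coordinates R X + t. Camera axes: x right, y down, z forward; pixel columns grow to the right and rows downward; lengths in m; the calibration is good to about 2 mm. A picture is of the moment at which its call begins: read the wrist's pose just before it. camera_info takes no time and is no camera call; for the wrist camera it gives the pose at the moment of the call.
- manip.job_done(): hands the job in, once; it reports no verdict.
Trained networks look in the newest picture that a camera, given by its name, has taken for a name from the list of things; names that differ only in an ending like _2 or _b are one class to them, and where a whole thing is asked for, a point or a joint stands for the part that bears it (a point fixed in the world has none). Each returns a list of dicts, best first, with "conf" (0 to 1); they miss things now and then, are a little off and sometimes report something else, mostly with a low value. They report only what shows in the picture. A call takes as long as a camera call. They do not tell look-alikes from the thing itself.
- manip.spot_in(camera, thing): "centre" ([x, y, z] in m, in world coordinates, good to about 4 mm: the middle of the surface that is visible of it).
- manip.trace(camera, thing): "region" (400x640 bool, what is visible of it).
The state is a dict: "time": time; "q": joint angles; "dq": joint speeds; "tau": joint torques, N m; "position": TCP position; "eef_rot": TCP orientation; "ft_force": force on the tool from outside, world axes, zero at the start; "torque": the same for the moment, N m; "gripper_width": finger opening in m.
Only numpy, scipy, OpenCV 4.12 (cv2) and the standard library are available. Lean on these libraries where they do the work, as an engineer would, in place of code of your own. Each camera call takes 0.05 s, during which the arm holds its last target.

### The job

Get the pull-sample display ready: first swing both folding prop legs of the rack out until they hit their stops, and only then slide every loose sample block into the rack, each into a gap of its own between two sprung boards with flared lips, standing upright and fully home against the back board. Leave the legs out and do not disturb the other things on the shelf.

Things in the scene. Friction and masses are not known exactly. Their poses are not given: they have to be found in the camera images.
- rack: Low wooden display rack, fixed. Origin on the shelf top at its middle; x to its back (away from the robot), y to its left, z up; turned by up to 7 degrees. No floor: blocks slide on the shelf top. Two cheeks (side walls) 12 mm thick, 40 mm tall, at y +-137 mm, x -105 to +60 mm. Four gaps between them, open to the front. Coordinates 'in the rack frame' below are from this origin.
- back_stop (a point): Foot of the front face of the rack's back board, the stop of the blocks, at x +45 mm in the rack frame. The board is 15 mm thick, 286 mm wide, 60 mm tall.
- gap_1 (a point): On the shelf top, mid-gap, at the home place of a block: the underside centre of a fully home block lies here. Rack frame: x +10 mm, y +96 mm. Leftmost gap. Each gap lies between two upright boards 10 mm thick, 44 mm tall, x -30 to +43 mm, sprung sideways towards each other: 27 mm apart at rest, each gives way up to 7 mm, pressing 1 N at rest and 2 N on a block.
- gap_2 (a point): On the shelf top, mid-gap, at the home place of a block: the underside centre of a fully home block lies here. Rack frame: x +10 mm, y +32 mm. Second gap from the left. In front of each board a steel lip (44 mm tall) flares outwards, so every gap's mouth is about 47 mm wide at x -51 mm.
- gap_3 (a point): On the shelf top, mid-gap, at the home place of a block: the underside centre of a fully home block lies here. Rack frame: x +10 mm, y -32 mm. Third gap from the left, made as the others. Dark fixed spacers 7 mm thick, 44 mm tall, stand behind the boards, midway between neighbouring gaps.
- gap_4 (a point): On the shelf top, mid-gap, at the home place of a block: the underside centre of a fully home block lies here. Rack frame: x +10 mm, y -96 mm. Rightmost gap, made as the others.
- leg_left (a joint): Angle (rad) of the left prop leg about its upright hinge, at (-95, +137) mm in the rack frame. 0 = folded across the rack's front towards its middle (rack -y), barring the gaps; growing = the free end swings forward to the robot, then outward to the left; 1.57 = straight forward (rack -x); stop at 2.0. Starts at 0 to 0.3. Stiff (about 1 N at the post); stays where left.
- leg_right (a joint): Angle (rad) of the right prop leg, the mirror image: hinge at (-95, -137) mm in the rack frame; 0 = folded towards the rack's middle (rack +y); growing = the free end swings forward, then outward to the right; 1.57 = straight forward; stop at 2.0.
- leg_left_post (a point): Top centre of the upright round black post near the free end of the left leg, 105 mm from its hinge; 14 mm across, rising from 26 to 62 mm above the shelf top; to push, or to grip from above. The leg is an aluminium bar 12 mm thick, top at 26 mm, reaching 118 mm from the hinge.
- leg_right_post (a point): Top centre of the same post on the right leg.
- block_1: Loose sample block: pale wood on a steel foot plate 8 mm thick, 70 mm long (its x), 36 mm thick (y), 44 mm tall, with a pewter arched pull on top (12 mm thick in y, 40 mm long in x, up to 78 mm above the underside) to grip across the 12 mm. 0.24 kg, hard to tip; both ends alike. Origin: centre of the underside, z up. 3 or 4 blocks stand left and right of the rack; None if absent.
- block_2: Loose sample block: pale wood on a steel foot plate 8 mm thick, 70 mm long (its x), 36 mm thick (y), 44 mm tall, with a pewter arched pull on top (12 mm thick in y, 40 mm long in x, up to 78 mm above the underside) to grip across the 12 mm. 0.24 kg, hard to tip; both ends alike. Origin: centre of the underside, z up. 3 or 4 blocks stand left and right of the rack; None if absent.
- block_3: Loose sample block: pale wood on a steel foot plate 8 mm thick, 70 mm long (its x), 36 mm thick (y), 44 mm tall, with a pewter arched pull on top (12 mm thick in y, 40 mm long in x, up to 78 mm above the underside) to grip across the 12 mm. 0.24 kg, hard to tip; both ends alike. Origin: centre of the underside, z up. 3 or 4 blocks stand left and right of the rack; None if absent.
- block_4: Loose sample block: pale wood on a steel foot plate 8 mm thick, 70 mm long (its x), 36 mm thick (y), 44 mm tall, with a pewter arched pull on top (12 mm thick in y, 40 mm long in x, up to 78 mm above the underside) to grip across the 12 mm. 0.24 kg, hard to tip; both ends alike. Origin: centre of the underside, z up. 3 or 4 blocks stand left and right of the rack; None if absent.
- screw_eye: Bystander: a galvanized screw eye lying flat; to be left alone.
- turnbuckle: Bystander: a steel turnbuckle with a hook, lying flat; to be left alone.
- cabinet_pull: Bystander: a pewter cabinet pull lying loose, feet down; to be left alone.
- scoop: Bystander: a red plastic scoop; to be left alone.
- screw_hook: Bystander: a steel screw hook lying flat; to be left alone.
- oil_can: Bystander: a grey can 48 mm across, 90 mm tall; to be left alone.
There are look-alikes about, which are no part of the job. What is shaped like the block_2 but purple or red is not meant.

How it is judged:
By the outcome, as a careful person would: the job done as asked, in the order asked, and still so for the second after the job is handed in, with the robot touching nothing.
Of block_1, block_2, block_3, block_4 only 3 to 4 are there at a start; the rules pass over those that are not, and their reading is None.
At some moment in a run one of block_1, block_2, block_3, block_4 may be knocked a few centimetres aside while the robot is not near it.
Once in a run the grip may slacken for a moment while it holds something.
It also fails if it takes over 208 s, if anything falls off the work surface, if the arm or the gripper's body presses on something with over 40 N, if the wrist force passes 120 N, or if a joint passes its speed limit or range.

## Working session

There is one attempt and no reset: what is moved stays moved. The work goes in short steps, Python scripts to look and compute and a shell command to move; the robot and the scene stay as the last step left them, time stands still between calls to the robot, and variables do not carry over. Pictures are saved under pics/ and viewed, and the job is handed in when it is done.

```bash
mkdir -p pics; ls; cat > h.py <<'E'
import numpy as np,cv2
from station import manip
def snap(cam,name):
    info=manip.camera_info(cam); p,d=manip.snapshot(cam)
    cv2.imwrite(f'pics/{name}.png',p[:,:,::-1]); np.savez(f'pics/{name}.npz',p=p,d=d,K=info['intrinsics'],R=info['R'],t=info['t'])
    return p,d,info
def world(d,info,u,v,z=None):
    K=np.array(info['intrinsics']);R=np.array(info['R']);t=np.array(info['t'])
    r=np.stack([(u-K[0,2])/K[0,0],(v-K[1,2])/K[1,1],np.ones_like(u,dtype=float)],-1)
    return (r*d[...,None]-t)@R
def cloud(d,info):
    v,u=np.mgrid[0:400,0:640]
    return world(d,info,u.astype(float),v)
def proj(X,info):
    c=np.array(info['R'])@X+np.array(info['t']);k=np.array(info['intrinsics'])@c
    return k[:2]/k[2]
E
python3 - <<'E'
from h import *
for c in ['scene','side','wrist']: snap(c,c+'0')
s=manip.state();print(s['time'],s['position'],np.round(s['eef_rot'],3),s['gripper_width'])
E
```

```text
pics
0.15 [ 5.74806529e-01 -9.16345575e-07  2.16861150e-01] [[ 0.     1.    -0.001]
 [ 1.    -0.     0.   ]
 [ 0.    -0.001 -1.   ]] 0.08511757718536067
```

View pics/scene0.png

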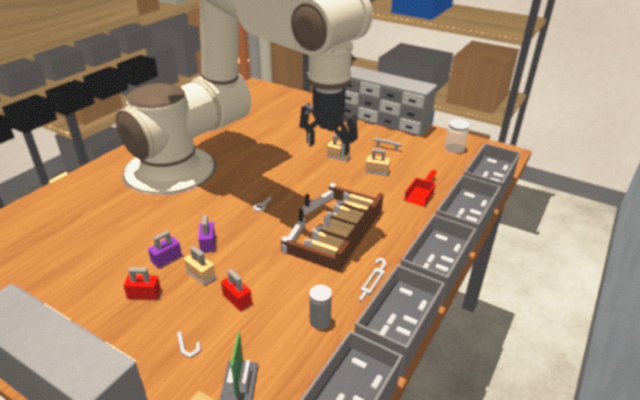

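View pics/side0.png

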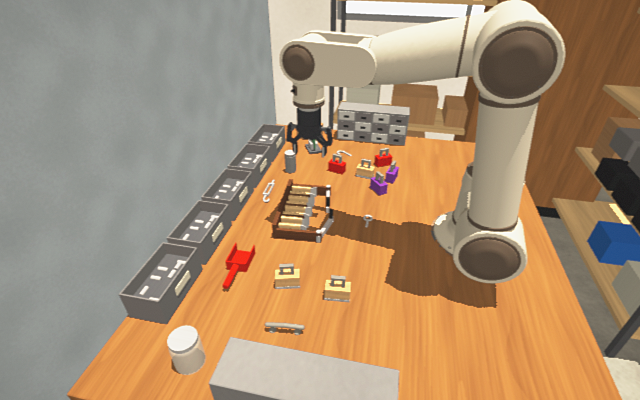

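View pics/wrist0.png

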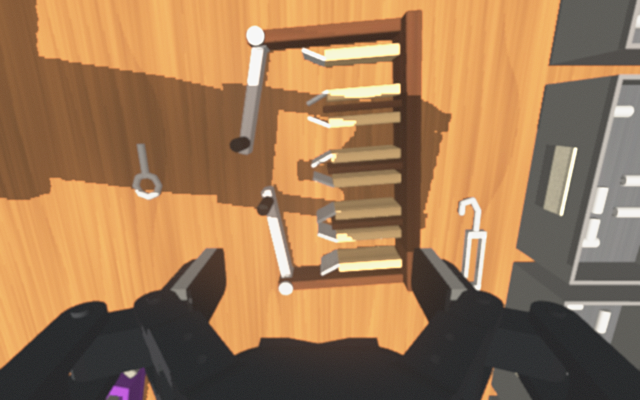

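Three pale blocks show: scene px (338,148), (378,163) on the left, (200,266) on the right. The look-alikes are the purple ones at (165,250) and (207,235) and the red ones at (142,287) and (236,290). The loose cabinet pull is at (387,145). The rack appears in the wrist view with both legs folded, posts at (240,144) and (266,204).

```bash
python3 - <<'E'
from h import *
np.set_printoptions(precision=4,suppress=True)
L={}
for c in ['wrist','scene','side']:
    for t in ['block_1','leg_left_post','leg_right_post']+(['screw_eye','turnbuckle','oil_can','scoop','cabinet_pull','screw_hook'] if c!='wrist' else []):
        r=manip.spot_in(c,t)
        info=manip.camera_info(c)
        print(c,t,[(np.round(x['centre'],3),round(x['conf'],2),proj(np.array(x['centre']),info).astype(int)) for x in r][:8])
# wrist cloud
z=np.load('pics/wrist0.npz');P=cloud(z['d'],dict(intrinsics=z['K'],R=z['R'],t=z['t']));
for (u,v) in [(255,36),(286,288),(240,144),(266,204),(413,20),(412,280),(400,150),(260,70),(278,235),(145,185),(340,30)]:
    print((u,v),P[v,u])
np.save('pics/wc.npy',P)
E
```

```text
wrist block_1 [(array([ 0.314, -0.29 ,  0.035]), 0.6, array([126, 385]))]
wrist leg_left_post [(array([0.508, 0.081, 0.027]), 0.62, array([255, 100]))]
wrist leg_right_post [(array([ 0.523, -0.058,  0.028]), 0.62, array([274, 223]))]
scene block_1 [(array([0.564, 0.328, 0.039]), 0.92, array([375, 162])), (array([ 0.546, -0.335,  0.047]), 0.83, array([235, 287])), (array([ 0.354, -0.428,  0.038]), 0.82, array([143, 283])), (array([ 0.427, -0.316,  0.042]), 0.8, array([201, 265])), (array([ 0.357, -0.227,  0.05 ]), 0.8, array([204, 232])), (array([ 0.307, -0.323,  0.038]), 0.8, array([162, 250])), (array([0.409, 0.345, 0.028]), 0.53, array([335, 149]))]
scene leg_left_post [(array([0.506, 0.069, 0.024]), 0.77, array([316, 201]))]
scene leg_right_post [(array([ 0.524, -0.064,  0.023]), 0.8, array([295, 228]))]
scene screw_eye [(array([ 0.372, -0.01 ,  0.007]), 0.59, array([261, 205]))]
scene turnbuckle [(array([ 0.776, -0.11 ,  0.011]), 0.81, array([373, 278]))]
scene oil_can [(array([ 0.739, -0.297,  0.064]), 0.91, array([319, 306]))]
scene scoop [(array([0.723, 0.3  , 0.012]), 0.85, a
[... 1008 characters left out ...]
 turnbuckle [(array([ 0.771, -0.096,  0.008]), 0.55, array([267, 191])), (array([ 0.519, -0.021,  0.028]), 0.47, array([326, 206]))]
side oil_can [(array([ 0.729, -0.264,  0.051]), 0.64, array([289, 162]))]
side scoop []
side cabinet_pull [(array([0.52 , 0.496, 0.025]), 0.64, array([285, 325]))]
side screw_hook []
(255, 36) [0.5137 0.1391 0.0446]
(286, 288) [ 0.5364 -0.133   0.0465]
(240, 144) [0.4974 0.0381 0.0643]
(266, 204) [ 0.5198 -0.0245  0.0613]
(413, 20) [0.6603 0.1487 0.0609]
(412, 280) [ 0.6181 -0.0064  0.2475]
(400, 150) [0.661  0.0301 0.0446]
(260, 70) [0.5138 0.1109 0.0263]
(278, 235) [ 0.5265 -0.0731  0.0275]
(145, 185) [ 0.3614 -0.0177  0.0019]
(340, 30) [0.5957 0.1451 0.0414]
```

```bash
python3 - <<'E'
from h import *
np.set_printoptions(precision=4,suppress=True)
P=np.load('pics/wc.npy').reshape(-1,3)
o=np.array([.6197,.0109]);th=np.radians(4.77)
def rf(P): 
    d=P[:,:2]-o; return np.c_[d[:,0]*np.cos(th)+d[:,1]*np.sin(th),-d[:,0]*np.sin(th)+d[:,1]*np.cos(th)]
b=P[(P[:,2]>.056)&(P[:,2]<.064)&(P[:,0]>.6)&(P[:,0]<.75)&(abs(P[:,1])<.2)];r=rf(b)
print(len(b),np.percentile(r,[1,5,50,95,99],axis=0))
import numpy as np
f=np.polyfit(r[:,1],r[:,0],1);print('back centreline x (52.5 exp), slope',f,np.median(b[:,2]))
c=P[(P[:,2]>.037)&(P[:,2]<.043)];r=rf(c)
for s in (1,-1):
    m=(abs(r[:,1]*s-.137)<.012)&(r[:,0]>-.08)&(r[:,0]<.03);q=r[m];print(s,m.sum(),np.percentile(q[:,1],[2,50,98]) if m.sum() else '',np.polyfit(q[:,0],q[:,1],1) if m.sum()>5 else '')
# hinge caps
c=P[(P[:,2]>.043)&(P[:,2]<.05)];r=rf(c)
for s in (1,-1):
    m=(np.hypot(r[:,0]+.095,r[:,1]-s*.137)<.02);print('hinge',r[m].mean(0),m.sum())
c=P[(P[:,2]>.055)&(P[:,2]<.068)&(P[:,0]<.56)&(P[:,0]>.45)&(abs(P[:,1])<.1)]
for s in (1,-1):
    m=c[:,1]*s>0; print('post',c[m].mean(0),m.sum(),rf(c[m]).mean(0))
E
```

```text
4080 [[ 0.0445 -0.1328]
 [ 0.0449 -0.0982]
 [ 0.0509  0.0358]
 [ 0.0586  0.1323]
 [ 0.0594  0.1399]]
back centreline x (52.5 exp), slope [0.0105 0.0509] 0.06156036363230572
1 1567 [0.1307 0.1361 0.1423] [-0.0035  0.1361]
-1 887 [-0.1422 -0.1351 -0.1306] [-0.0041 -0.1356]
hinge [-0.0942  0.1369] 257
hinge [-0.095  -0.1359] 150
post [0.4939 0.0374 0.063 ] 171 [-0.1231  0.0369]
post [ 0.517 -0.029  0.063] 149 [-0.1057 -0.0312]
```

```bash
python3 - <<'E'
from h import *
np.set_printoptions(precision=4,suppress=True)
# pale blocks from scene/side clouds
for c in ['scene','side']:
    z=np.load(f'pics/{c}0.npz');P=cloud(z['d'],dict(intrinsics=z['K'],R=z['R'],t=z['t']));im=z['p'].astype(int)
    for g in [(.41,.36),(.563,.345),(.42,-.308)]:
        m=(np.hypot(P[...,0]-g[0],P[...,1]-g[1])<.065)&(z['d']>0)
        q=P[m];top=q[(q[:,2]>.040)&(q[:,2]<.049)];h=q[(q[:,2]>.062)&(q[:,2]<.085)]
        hp=q[(q[:,2]>.052)&(q[:,2]<.085)]
        for n,a in (('top',top),('pull',hp)):
            if len(a)>5:
                rc=cv2.minAreaRect(a[:,:2].astype(np.float32)*1000); w,v=np.linalg.eigh(np.cov(a[:,:2].T))
                print(c,g,n,len(a),a.mean(0),rc,'ang',np.degrees(np.arctan2(v[1,1],v[0,1])), np.sqrt(w)*1000)
E
```

```text
scene (0.41, 0.36) top 80 [0.4079 0.349  0.0443] ((417.92449951171875, 352.74658203125), (70.16816711425781, 38.355934143066406), 4.904214859008789) ang -176.34132194942592 [10.7635 15.1526]
scene (0.41, 0.36) pull 36 [0.4051 0.3503 0.0685] ((407.95806884765625, 349.451171875), (10.386165618896484, 24.74039077758789), 82.36848449707031) ang 176.34591564859653 [2.7136 6.3278]
scene (0.563, 0.345) top 130 [0.5682 0.3381 0.0445] ((566.3680419921875, 340.0670166015625), (70.54530334472656, 40.875370025634766), 9.294853210449219) ang -167.82326399080014 [10.9251 20.8066]
scene (0.563, 0.345) pull 91 [0.5665 0.3387 0.0703] ((565.1304931640625, 341.798095703125), (40.20973205566406, 20.459918975830078), 14.907007217407227) ang -163.65572395157153 [ 4.2054 13.5147]
scene (0.42, -0.308) top 237 [ 0.4199 -0.3156  0.0442] ((412.275634765625, -310.3570251464844), (36.96734619140625, 73.82505798339844), 81.7274398803711) ang -179.20100748725417 [ 9.2181 21.1214]
scene (0.42, -0.308) pull 153 [ 0.4166 -0.3113  0.0695] ((413.48590087890625, -308.59503173828125), (14.657017707824707, 44.105052947998
[... 527 characters left out ...]
07238769531), (68.83961486816406, 38.13582229614258), 17.56295394897461) ang -162.10068938221505 [10.5449 20.5776]
side (0.563, 0.345) pull 107 [0.562  0.345  0.0711] ((562.53857421875, 343.526123046875), (40.33354949951172, 13.272674560546875), 19.685163497924805) ang -164.81719892355216 [ 3.0401 13.2251]
side (0.42, -0.308) top 70 [ 0.4116 -0.3034  0.0439] ((410.8964538574219, -308.4958190917969), (39.461856842041016, 68.56438446044922), 81.09893035888672) ang 175.07091026382116 [10.7878 20.8566]
side (0.42, -0.308) pull 52 [ 0.4118 -0.3066  0.0687] ((412.97332763671875, -308.15789794921875), (20.60762596130371, 41.6747932434082), 77.47467041015625) ang 169.45290995431517 [ 4.8385 13.6933]
```

```bash
python3 - <<'E'
from h import *
w=cv2.imread('pics/wrist0.png');s=cv2.imread('pics/side0.png')
a=cv2.resize(w[10:310,120:440],(400,375));b=cv2.resize(s[140:200,320:410],(400,267),interpolation=2);c=cv2.resize(s[250:310,260:360],(400,240),interpolation=2)
im=np.zeros((520,800,3),np.uint8);im[:375,:400]=a;im[:267,400:]=b;im[270:510,400:]=c
cv2.imwrite('pics/crop0.png',im)
o=np.array([.619,.011]);th=np.radians(4.45);ux=np.array([np.cos(th),np.sin(th)]);uy=np.array([-np.sin(th),np.cos(th)])
for s,st in ((1,.274),(-1,.10)):
    print('leg',s)
    for t in np.r_[np.linspace(st,2.0,9),2.05]:
        p=o+(-.095-.105*np.sin(t))*ux+s*(.137-.105*np.cos(t))*uy; print(round(t,2),np.round(p*1000,1))
E
```

```text
leg 1
0.27 [493.2  37.2]
0.49 [471.6  44. ]
0.71 [452.   55.2]
0.92 [435.2  70.4]
1.14 [422.1  88.8]
1.35 [413.2 109.6]
1.57 [409.  131.8]
1.78 [409.6 154.4]
2.0 [415.1 176.4]
2.05 [417.  181.3]
leg -1
0.1 [516.4 -29.6]
0.34 [492.6 -36.9]
0.57 [471.1 -49.5]
0.81 [453.3 -66.9]
1.05 [440.1 -87.9]
1.29 [ 432.1 -111.5]
1.52 [ 430.  -136.3]
1.76 [ 433.7 -160.9]
2.0 [ 443.1 -183.9]
2.05 [ 445.8 -188.5]
```

View pics/crop0.png

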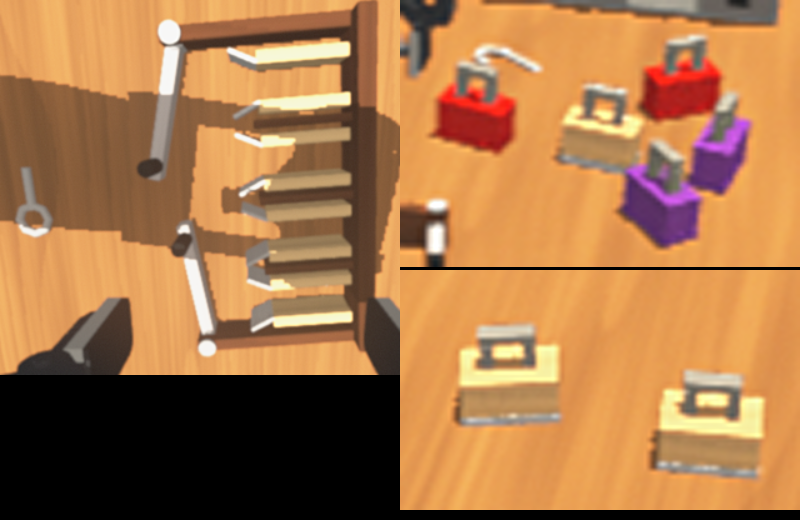

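The crop confirms the pick: pale blocks with a steel foot at side px (365,168), (287,277) and (338,289). Red and purple ones are left out. I'll start with the left post.

```bash
python3 -m creep '{"jaw":[0,-0.2,-0.2,-0.2,-0.2,-0.2,-0.2,-0.2],"travel":[[18,-40,30],[37,-81.5,60],[37,-81.5,97],[37,-81.5,97],[37,-81.5,130],[37,-81.5,160],[37,-81.5,171],[37,-81.5,171]],"yaw":[0,0,0,0,0,0,0,0]}' 25
python3 - <<'E'
from h import *
snap('side','s1');snap('wrist','w1')
E
```

```text
time: 2.2
position: [0.494, 0.0368, 0.047]
eef_rot: [[0.0, 1.0, 0.0], [1.0, -0.0, -0.0], [-0.0, 0.0, -1.0]]
ft_force: [-0.1, 0.3, 0.6]
gripper_width: 0.0338
```

View pics/w1.png

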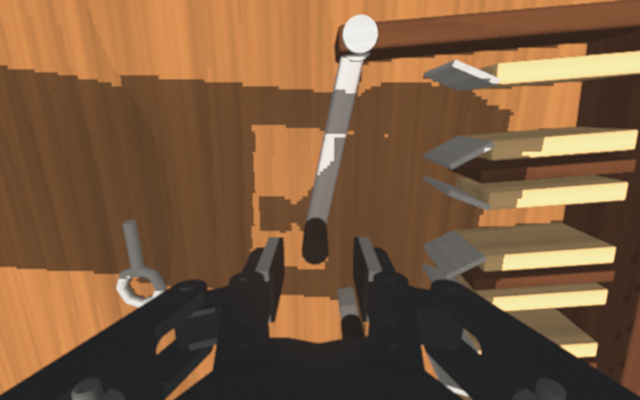

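```bash
python3 - <<'E'
from h import *
np.set_printoptions(precision=4,suppress=True)
z=np.load('pics/w1.npz');P=cloud(z['d'],z)
for u,v in [(315,225),(315,232),(315,245),(315,255),(360,30),(268,250),(375,250)]: print(u,v,P[v,u])
E
```

```text
Traceback (most recent call last):
  File "h.py", line 13, in cloud
    return world(d,info,u.astype(float),v)
  File "h.py", line 8, in world
    K=np.array(info['intrinsics']);R=np.array(info['R']);t=np.array(info['t'])
               ~~~~^^^^^^^^^^^^^^
KeyError: 'intrinsics is not a file in the archive'
```

View pics/s1.png

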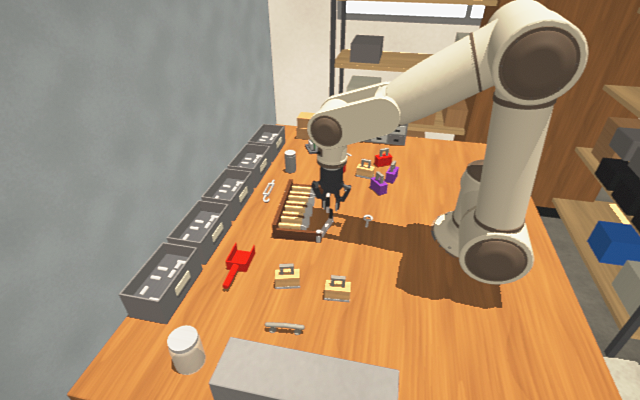

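```bash
sed -i "s/K=info\['intrinsics'\]/intrinsics=info['intrinsics']/" h.py; python3 - <<'E'
from h import *
np.set_printoptions(precision=4,suppress=True)
z=np.load('pics/w1.npz');I=dict(intrinsics=z['K'],R=z['R'],t=z['t']);P=cloud(z['d'],I)
for u,v in [(315,225),(315,232),(315,245),(315,255),(360,30),(268,250),(375,250)]: print(u,v,P[v,u])
print(proj(np.array([.494,.0368,.047]),I))
E
```

```text
315 225 [0.4928 0.0439 0.0422]
315 232 [0.4929 0.0437 0.0524]
315 245 [0.493  0.0416 0.0644]
315 255 [0.493  0.0356 0.0632]
360 30 [0.514  0.1414 0.0454]
268 250 [0.4731 0.0478 0.0837]
375 250 [0.5206 0.0436 0.0745]
[317.1743 240.1681]
```

Post centre is about (0.493, 0.037), between the pads. Closing and swinging.

```bash
python3 -m creep '{"jaw":[-1,-1,-1,-1],"travel":[[0,0,0],[0,0,0],[0,0,0],[0,0,0]],"yaw":[0,0,0,0]}' 25
python3 -m creep '{"jaw":[-1,-1,-1,-1,-1,-1,-1,-1,-1,-1],"travel":[[3,-11,0],[7,-22,0],[12,-32,0],[18,-41,0],[25,-50,0],[33,-58,0],[42,-65,0],[52,-71,0],[62,-76,0],[73,-80,0]],"yaw":[0,0,0,0,0,0,0,0,0,0]}'
```

```text
time: 2.8
position: [0.4946, 0.0369, 0.0478]
eef_rot: [[-0.0, 1.0, 0.003], [1.0, 0.0, -0.0], [-0.0, 0.003, -1.0]]
ft_force: [-1.2, -1.6, 11.4]
gripper_width: 0.0004
time: 4.05
position: [0.4143, 0.1102, 0.0478]
eef_rot: [[0.0, 1.0, 0.003], [1.0, -0.0, -0.0], [-0.0, 0.003, -1.0]]
ft_force: [-0.2, -1.8, 13.8]
gripper_width: -0.0001
```

```bash
python3 - <<'E'
from h import *
snap('side','s2');snap('wrist','w2');snap('scene','c2')
s=cv2.imread('pics/side0.png')
a=cv2.imread('pics/s2.png')[170:250,270:400];b=cv2.imread('pics/c2.png')[120:300,220:420]
im=np.zeros((360,800,3),np.uint8);im[:246,:400]=cv2.resize(a,(400,246));im[:360,400:]=cv2.resize(b,(400,360));cv2.imwrite('pics/m2.png',im)
E
```

```text
(no output)
```

View pics/m2.png

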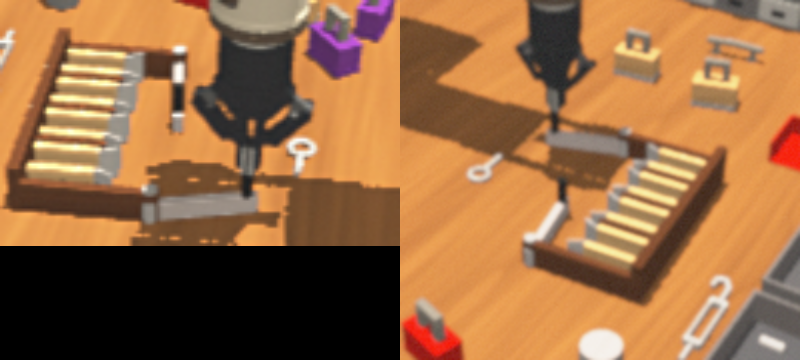

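View pics/w2.png

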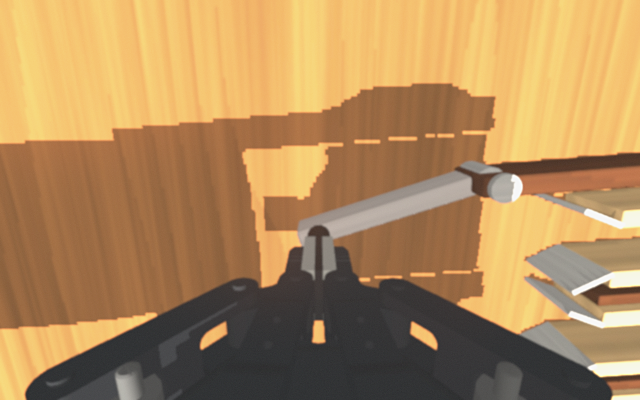

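```bash
sed -i 's/^/ /;s/^ //' h.py; python3 - <<'E'
from h import *
np.set_printoptions(precision=4,suppress=True)
z=np.load('pics/w2.npz');P=cloud(z['d'],z)
for u,v in [(318,228),(318,233),(318,240),(318,250),(318,262),(330,228),(400,205),(305,232),(505,187)]: print(u,v,P[v,u],z['p'][v,u])
E
```

```text
318 228 [0.4142 0.1133 0.0341] [75 58 49]
318 233 [0.4142 0.1132 0.0419] [74 58 50]
318 240 [0.4142 0.122  0.073 ] [72 56 52]
318 250 [0.4142 0.1224 0.0847] [71 57 53]
318 262 [0.4142 0.1222 0.0954] [66 55 50]
330 228 [0.4216 0.111  0.0281] [192 179 170]
400 205 [0.4631 0.1258 0.0285] [187 176 168]
305 232 [0.4063 0.1084 0.0281] [189 175 166]
505 187 [0.5136 0.1407 0.0453] [183 176 169]
```

```bash
python3 -m creep '{"jaw":[-1,-1,-1,-1,-1,-1,-1,-1],"travel":[[11,-3,0],[22,-4,0],[33,-5,0],[44,-4,0],[55,-2,0],[66,1,0],[71,3,0],[71,3,0]],"yaw":[0,0,0,0,0,0,0,0]}'
python3 - <<'E'
from h import *
np.set_printoptions(precision=4,suppress=True)
p,d,I=snap('wrist','w3');P=cloud(d,I)
E
```

```text
time: 5.2
position: [0.4174, 0.1816, 0.0478]
eef_rot: [[-0.001, 1.0, 0.002], [1.0, 0.001, 0.001], [0.001, 0.002, -1.0]]
ft_force: [-2.0, 0.3, 13.7]
gripper_width: -0.0001
```

View pics/w3.png

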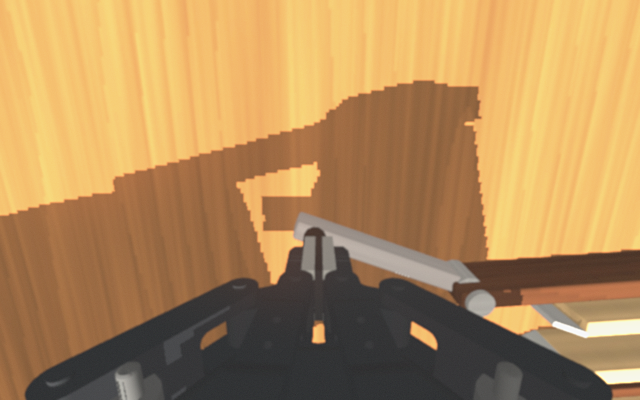

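```bash
cat >> h.py <<'E'
O=np.array([.619,.011]);TH=np.radians(4.45)
UX=np.array([np.cos(TH),np.sin(TH)]);UY=np.array([-UX[1],UX[0]])
def rf(P):
    d=P[...,:2]-O; return np.stack([d@UX,d@UY],-1)
def legang(P,s,show=True):
    Q=P.reshape(-1,3);r=rf(Q)-np.array([-.095,s*.137]);rr=np.hypot(r[:,0],r[:,1])
    m=(rr>.03)&(rr<.118)&(Q[:,2]>.0235)&(Q[:,2]<.0305)&(r[:,0]<.01)&(r[:,0]>-.12)
    r=r[m]; a=np.arctan2(-r[:,0],-s*r[:,1])
    a0=np.median(a); 
    k=abs(a-a0)<.25; r=r[k];c=r.mean(0);w,v=np.linalg.eigh(np.cov(r.T));e=v[:,1]*np.sign(v[:,1]@c)
    print('leg',s,k.sum(),'median',a0,'dir',np.arctan2(-e[0],-s*e[1]))
E
python3 - <<'E'
from h import *
z=np.load('pics/w3.npz');P=cloud(z['d'],z);legang(P,1)
z=np.load('pics/w2.npz');P=cloud(z['d'],z);legang(P,1)
z=np.load('pics/wrist0.npz');z=dict(intrinsics=z['K'],R=z['R'],t=z['t'],d=z['d']);P=cloud(z['d'],z);legang(P,1);legang(P,-1)
E
```

```text
leg 1 2078 median 2.025141805454198 dir 2.0193597710067808
leg 1 2460 median 1.3417278116584677 dir 1.3450194337522323
leg 1 844 median 0.26063617424396934 dir 0.26551309668164136
leg -1 595 median 0.08390415706044918 dir 0.09797539390072289
```

```bash
python3 -m creep '{"jaw":[-0.3,-0.3,-0.3,-0.3,-0.3,-0.3,-0.3],"travel":[[0,0,0],[0,0,0],[0,0,0],[0,0,-20],[0,0,-45],[0,0,-70],[0,0,-70]],"yaw":[0,0,0,0,0,0,0]}'
python3 - <<'E'
from h import *
p,d,I=snap('wrist','w4');P=cloud(d,I);legang(P,1);legang(P,-1)
s=manip.state();print(s['position'])
Q=P.reshape(-1,3);r=np.array([.517,-.029])
E
```

```text
time: 6.12
position: [0.4172, 0.1812, 0.1178]
eef_rot: [[-0.0, 1.0, 0.002], [1.0, 0.0, 0.001], [0.001, 0.002, -1.0]]
ft_force: [1.2, 1.0, -0.7]
gripper_width: 0.0301
leg 1 1263 median 1.9979868739831768 dir 1.9928653909010146
leg -1 0 median nan dir nan
[0.41660325 0.18103038 0.11659206]
  return _methods._mean(a, axis=axis, dtype=dtype,
  ret = ret.dtype.type(ret / rcount)
h.py:26: RuntimeWarning: Mean of empty slice.
  k=abs(a-a0)<.25; r=r[k];c=r.mean(0);w,v=np.linalg.eigh(np.cov(r.T));e=v[:,1]*np.sign(v[:,1]@c)
  ret = um.true_divide(
  avg = a.mean(axis, **keepdims_kw)
h.py:26: RuntimeWarning: Degrees of freedom <= 0 for slice
  k=abs(a-a0)<.25; r=r[k];c=r.mean(0);w,v=np.linalg.eigh(np.cov(r.T));e=v[:,1]*np.sign(v[:,1]@c)
  c *= np.true_divide(1, fact)
  c *= np.true_divide(1, fact)
```

View pics/w4.png

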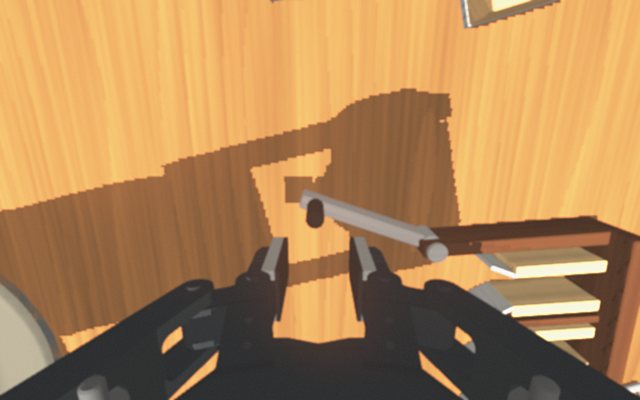

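```bash
python3 -m creep '{"jaw":[-0.3,-0.3,-0.3,-0.3,-0.3,-0.3,-0.3,-0.3,-0.3,-0.3],"travel":[[-40,20,0],[-80,40,0],[-120,60,0],[-160,80,0],[-195,95,0],[-210.5,99.5,0],[-210.5,99.5,0],[-210.5,99.5,30],[-210.5,99.5,60],[-210.5,99.5,71]],"yaw":[0,0,0,0,0,0,0,0,0,0]}'
python3 - <<'E'
from h import *
np.set_printoptions(precision=4,suppress=True)
p,d,I=snap('wrist','w5');P=cloud(d,I)
Q=P.reshape(-1,3);m=(np.hypot(Q[:,0]-.517,Q[:,1]+.029)<.012)&(Q[:,2]<.075)&(Q[:,2]>.04);print(m.sum(),Q[m].min(0),Q[m].max(0))
print(manip.state()['position'])
E
```

```text
time: 7.42
position: [0.5147, -0.0282, 0.0438]
eef_rot: [[-0.001, 1.0, -0.002], [1.0, 0.001, 0.001], [0.001, -0.002, -1.0]]
ft_force: [0.0, -0.7, 1.3]
gripper_width: 0.03
964 [ 0.5095 -0.0365  0.04  ] [ 0.5231 -0.0225  0.0655]
[ 0.5147 -0.0284  0.0433]
```

View pics/w5.png

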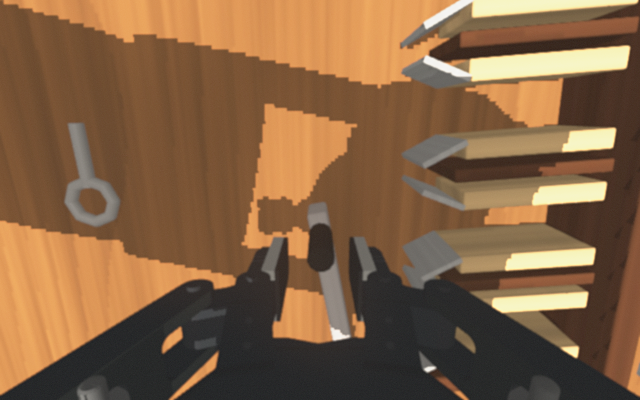

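```bash
python3 -m creep '{"jaw":[-1,-1,-1,-1,-1,-1,-1,-1,-1,-1],"travel":[[0,1,0],[0,1,0],[0,1,0],[-3,-12,0],[-7,-24,0],[-13,-35,0],[-20,-45,0],[-28,-55,0],[-37,-63,0],[-47,-70,0]],"yaw":[0,0,0,0,0,0,0,0,0,0]}' 20
python3 -m creep '{"jaw":[-1,-1,-1,-1,-1,-1,-1,-1,-1,-1],"travel":[[-11,-6,0],[-23,-11,0],[-35,-14,0],[-47,-16,0],[-60,-16.5,0],[-72,-15.5,0],[-84,-13,0],[-96,-9,0],[-108,-3.5,0],[-112,-1,0]],"yaw":[0,0,0,0,0,0,0,0,0,0]}' 20
python3 -m creep '{"jaw":[-1,-1,-0.3,-0.3,-0.3,-0.3,-0.3,-0.3],"travel":[[-1,0.5,0],[-1,0.5,0],[0,0,0],[0,0,0],[0,0,-25],[0,0,-60],[0,0,-100],[0,0,-100]],"yaw":[0,0,0,0,0,0,0,0]}' 20
python3 - <<'E'
from h import *
p,d,I=snap('wrist','w6');P=cloud(d,I);legang(P,-1)
p,d,I=snap('side','s6')
E
```

```text
time: 8.72
position: [0.4459, -0.0773, 0.0457]
eef_rot: [[0.0, 1.0, 0.001], [1.0, -0.0, -0.0], [-0.0, 0.001, -1.0]]
ft_force: [-0.1, 0.9, 7.1]
gripper_width: 0.011
time: 9.98
position: [0.4439, -0.1883, 0.045]
eef_rot: [[0.0, 1.0, -0.003], [1.0, -0.0, 0.002], [0.002, -0.003, -1.0]]
ft_force: [-13.1, 16.6, 11.2]
gripper_width: 0.011
time: 10.98
position: [0.4459, -0.1894, 0.1479]
eef_rot: [[0.0, 1.0, 0.004], [1.0, -0.0, -0.002], [-0.002, 0.004, -1.0]]
ft_force: [0.1, -1.3, -0.1]
gripper_width: 0.0296
leg -1 1111 median 1.9976124390534233 dir 1.9853233409136637
```

View pics/w6.png

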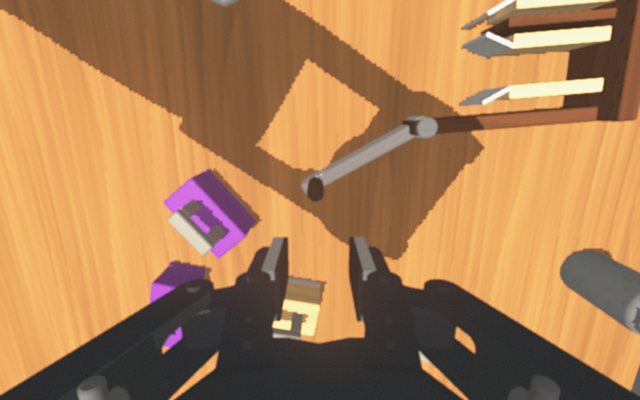

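```bash
python3 - <<'E'
from h import *
for n,g,s in (('w4',(.415,.176),1),('w6',(.443,-.184),-1)):
    z=np.load(f'pics/{n}.npz');P=cloud(z['d'],z).reshape(-1,3)
    m=(np.hypot(P[:,0]-g[0],P[:,1]-g[1])<.02)&(P[:,2]>.06)&(P[:,2]<.067);Q=P[m]
    c=(Q.min(0)+Q.max(0))/2;r=rf(c)-np.array([-.095,s*.137]);print(n,m.sum(),c,Q.mean(0),np.hypot(*r),np.arctan2(-r[0],-s*r[1]))
E
```

```text
w4 281 [0.41520291 0.174633   0.0629659 ] [0.41500173 0.17529329 0.06351603] 0.10429607295674374 1.9847594815255563
w6 224 [ 0.44381012 -0.18408807  0.06313707] [ 0.4439577  -0.18377296  0.06359715] 0.1044728918602029 2.0045424822938687
```

```bash
python3 -m creep '{"jaw":[-1,-1,-1,-1,-1,-1,-1,-1,-1,-1],"travel":[[40,-4,0],[85,-8,0],[130,-12,0],[175,-16,0],[220,-20,0],[265,-25,0],[305,-30,0],[327,-32,0],[327,-32,30],[327,-32,60]],"yaw":[0,0,0,0,0,0,0,0,0,0]}' 20
python3 -m creep '{"jaw":[-1,-1,-1,-1,-1,-1,-1,-1],"travel":[[0,0,20],[0,0,38],[10,0,38],[16,0,38],[22,1,38],[26,1,38],[29,2,38],[29,2,38]],"yaw":[0,0,0,0,0,0,0,0]}' 20
```

```text
time: 12.32
position: [0.4122, 0.1386, 0.0833]
eef_rot: [[-0.001, 1.0, -0.001], [1.0, 0.001, -0.0], [-0.0, -0.001, -1.0]]
ft_force: [0.5, 0.3, 0.6]
gripper_width: 0.0001
time: 13.32
position: [0.4152, 0.1676, 0.0479]
eef_rot: [[-0.0, 1.0, 0.001], [1.0, 0.0, -0.0], [-0.0, 0.001, -1.0]]
ft_force: [-1.4, -1.9, 7.5]
gripper_width: 0.0003
```

```bash
python3 - <<'E'
from h import *
p,d,I=snap('wrist','w7');P=cloud(d,I);legang(P,1)
p,d,I=snap('side','s7')
im=np.zeros((400,800,3),np.uint8);im[:,:500]=cv2.resize(cv2.imread('pics/w7.png')[150:350,190:440],(500,400));im[:,500:]=cv2.resize(cv2.imread('pics/s7.png')[170:290,290:380],(300,400));cv2.imwrite('pics/m7.png',im)
E
```

```text
leg 1 2347 median 2.017081632736143 dir 2.010758953757637
```

View pics/m7.png

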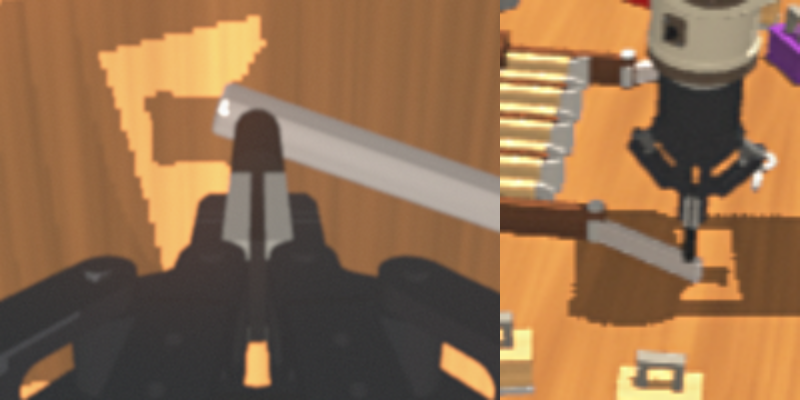

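```bash
python3 -m creep '{"jaw":[-1,-1,-1,-1,-1],"travel":[[3,0,0],[5,0,0],[7,0,0],[8,0,0],[8,0,0]],"yaw":[0,0,0,0,0]}' 20
```

```text
time: 14.05
position: [0.4154, 0.1754, 0.0479]
eef_rot: [[-0.0, 1.0, 0.001], [1.0, 0.0, -0.0], [-0.0, 0.001, -1.0]]
ft_force: [0.4, -3.4, 7.5]
gripper_width: -0.0003
```

```bash
python3 - <<'E'
from h import *
np.set_printoptions(precision=4,suppress=True)
p,d,I=snap('wrist','w8');P=cloud(d,I);legang(P,1)
p,d,I=snap('side','s8');p,d,I=snap('scene','c8')
im=np.zeros((600,800,3),np.uint8);im[:,:400]=cv2.resize(cv2.imread('pics/c8.png')[70:220,250:350],(400,600),interpolation=2);im[:,400:]=cv2.resize(cv2.imread('pics/s8.png')[170:290,300:380],(400,600),interpolation=2);cv2.imwrite('pics/m8.png',im)
s=manip.state();print(s['position'],s['ft_force'],s['torque'])
E
```

```text
leg 1 2299 median 2.018829705586444 dir 2.011785168217913
[0.4154 0.1754 0.0479] [ 0.2085 -4.3006  6.1291] [-0.6372 -0.0331 -0.0398]
```

View pics/m8.png

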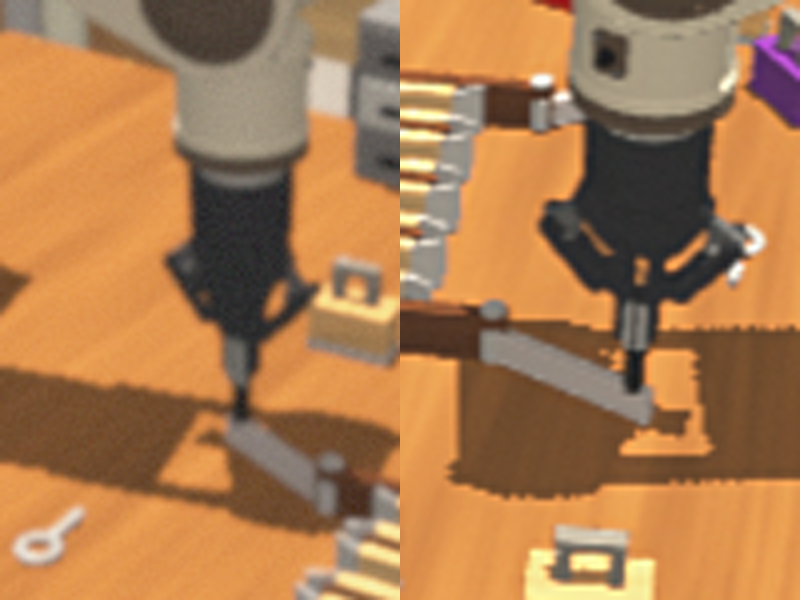

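View pics/w8.png

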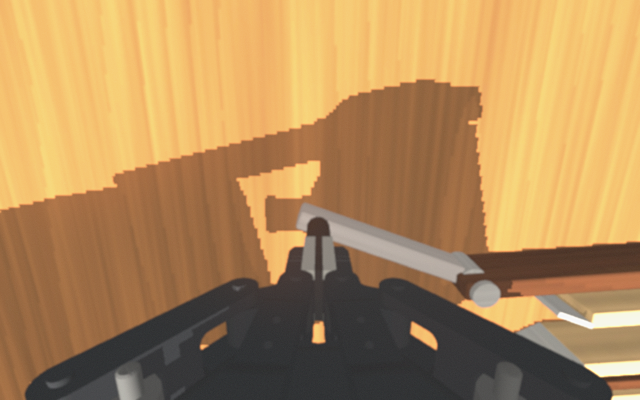

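```bash
python3 - <<'E'
from h import *
np.set_printoptions(precision=4,suppress=True)
for n,t in (('w6',(.4459,-.1894,.1479)),('w4',(.4172,.1812,.1178)),('w8',(.4154,.1754,.0479)),('wrist0',(.5748,0,.2169))):
    z=np.load(f'pics/{n}.npz');z=dict(z)
    if 'K' in z:z['intrinsics']=z['K']
    P=cloud(z['d'],z)
    # finger pixels: rows 200-300, near depth
    m=(z['d']<.25)&(z['d']>0);Q=P[m];r=Q-np.array(t)
    k=(abs(r[:,0])<.06)&(abs(r[:,1])<.03)
    vv,uu=np.nonzero(m);
    print(n,z['d'][m].min(),k.sum(),'minz rel TCP',np.percentile(r[k][:,2],[0,1,5,20]) if k.sum() else '')
    for u,v in [(268,240),(282,245),(355,245),(318,250),(318,240),(318,236),(318,230)]: print((u,v),P[v,u]-np.array(t),end=' ')
    print()
    print('cam',-z['R'].T@z['t']-np.array(t))
E
```

```text
w6 0.052352954 50724 minz rel TCP [-0.0854  0.0271  0.0521  0.0729]
(268, 240) [-0.0522 -0.0616 -0.1458] (282, 245) [-0.0159  0.0108  0.0304] (355, 245) [0.0166 0.0107 0.0303] (318, 250) [ 0.0005 -0.0734 -0.1464] (318, 240) [ 0.0005 -0.0619 -0.1465] (318, 236) [ 0.0005 -0.0571 -0.1459] (318, 230) [ 0.0005 -0.0507 -0.1466] 
cam [-0.0001  0.0675  0.1583]
w4 0.052564815 51003 minz rel TCP [-0.0816  0.0213  0.0479  0.0727]
(268, 240) [-0.0471 -0.0482 -0.1152] (282, 245) [-0.0159  0.0108  0.0307] (355, 245) [0.0165 0.0109 0.0309] (318, 250) [ 0.0002 -0.0591 -0.1166] (318, 240) [ 0.0002 -0.048  -0.1147] (318, 236) [ 0.0002 -0.0444 -0.116 ] (318, 230) [ 0.0002 -0.0387 -0.1167] 
cam [0.     0.067  0.1585]
w8 0.052121967 64791 minz rel TCP [-0.0486 -0.0469 -0.0463 -0.0199]
(268, 240) [-0.0351 -0.019  -0.0457] (282, 245) [-0.0254 -0.0231 -0.0464] (355, 245) [ 0.0231 -0.0112 -0.0194] (318, 250) [0.0003 0.0111 0.0365] (318, 240) [0.0002 0.011  0.0255] (318, 236) [0.0002 0.0107 0.0199] (318, 230) [0.0002 0.0075 0.0034] 
cam [0.0003 0.0671 0.1585]
wrist0 0.052096907 36992 minz rel TCP [0.0284 0.0346 0.0461 0.0788]
(268, 240) [-0.0649 -0.0898 -0.2138] (282, 245) [-0.0438 -0.0858 -0.1889] (355, 245) [ 0.0474 -0.0967 -0.2139] (318, 250) [-0.0005 -0.1044 -0.2152] (318, 240) [-0.0005 -0.0904 -0.2154] (318, 236) [-0.0005 -0.0852 -0.2162] (318, 230) [-0.0004 -0.0629 -0.1797] 
cam [0.0006 0.0671 0.1583]
```

The numbers show the fingertips sitting about 15 mm behind the reported TCP when shut, so on the left leg they were riding on the post's top. I'll push it once properly, lower down.

```bash
python3 -m creep '{"jaw":[-1,-1,-1,-1,-1,-1,-1,-1,-1,-1],"travel":[[0,0,-15],[-22,0,-15],[-44,0,-15],[-44,0,5],[-44,0,22],[-44,0,22],[-34,0,22],[-26,0,22],[-22,0,22],[-18,0,22]],"yaw":[0,0,0,0,0,0,0,0,0,0]}' 20
python3 -m creep '{"jaw":[-1,-1,-1],"travel":[[2,0,0],[4,0,0],[4,0,0]],"yaw":[0,0,0]}' 20
```

```text
time: 15.45
position: [0.415, 0.1579, 0.0255]
eef_rot: [[-0.0, 1.0, 0.0], [1.0, 0.0, 0.0], [0.0, 0.0, -1.0]]
ft_force: [-0.0, -0.1, 0.4]
gripper_width: -0.0001
time: 15.82
position: [0.415, 0.1589, 0.0253]
eef_rot: [[-0.0, 1.0, -0.001], [1.0, 0.0, -0.005], [-0.005, -0.001, -1.0]]
ft_force: [-1.1, -32.2, 7.2]
gripper_width: -0.0
```

Left leg is firmly against its stop (32 N), and so is the right (21 N). Next is block A.

```bash
python3 -m creep '{"jaw":[-1,-0.4,-0.4,-0.4,-0.4,-0.4,-0.4,-0.4,-0.4,-0.4],"travel":[[-6,0,-10],[-6,0,-45],[-6,0,-80],[10,0,-120],[40,-2,-130],[80,-5,-130],[120,-10,-130],[160,-12,-130],[190,-15,-130],[197,-15,-130]],"yaw":[0,0.1,0.26,0.42,0.59,0.76,0.93,1.1,1.28,1.466]}' 30
python3 - <<'E'
from h import *
np.set_printoptions(precision=4,suppress=True)
p,d,I=snap('wrist','w10');P=cloud(d,I)
print(manip.state()['q'],manip.state()['position'])
Q=P.reshape(-1,3)
for g in [(.415,.356),(.563,.343)]:
    m=(np.hypot(Q[:,0]-g[0],Q[:,1]-g[1])<.06)
    for n,a,b in (('top',.038,.049),('pull',.07,.085)):
        a=Q[m&(Q[:,2]>a)&(Q[:,2]<b)]
        if len(a)>20: print(g,n,len(a),a.mean(0),cv2.minAreaRect(a[:,:2].astype(np.float32)*1000))
E
```

```text
time: 17.08
position: [0.3994, 0.3601, 0.1553]
eef_rot: [[0.995, 0.1, -0.001], [0.1, -0.995, 0.0], [-0.0, -0.0, -1.0]]
ft_force: [-0.1, -0.3, 0.0]
gripper_width: 0.0258
[ 33.7971   5.8832  92.6609   0.0331  81.4658 118.6828] [0.3996 0.3601 0.1553]
(0.415, 0.356) top 2301 [0.4172 0.3545 0.0458] ((413.44549560546875, 353.6711730957031), (69.56434631347656, 35.94951629638672), 6.3256402015686035)
(0.415, 0.356) pull 811 [0.4143 0.3541 0.0795] ((413.1222839355469, 353.8009338378906), (40.10441207885742, 11.885685920715332), 5.863942623138428)
(0.563, 0.343) top 1584 [0.5387 0.3355 0.0454] ((542.4486694335938, 334.605224609375), (30.002418518066406, 36.4105110168457), 15.182476043701172)
(0.563, 0.343) pull 91 [0.5427 0.3362 0.0753] ((542.97119140625, 335.26104736328125), (2.8626444339752197, 11.838109970092773), 4.750834941864014)
```

View pics/w10.png

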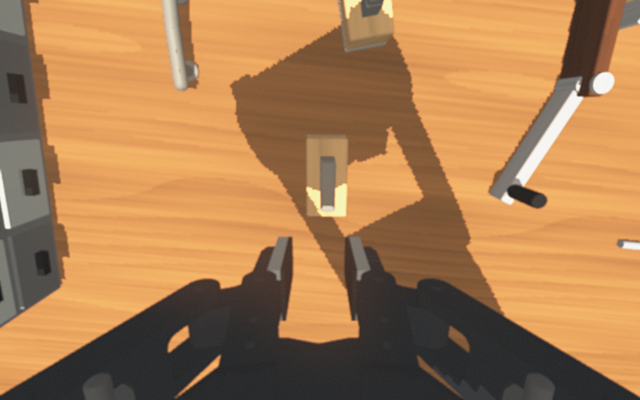

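Wrist view: block A at px (327,175), its centre at (0.413, 0.354), 6°. The pull is 40×12 and the top 70×36, both as described.

```bash
python3 -m creep '{"jaw":[-0.4,-0.4,-0.4,-0.4,-0.4,-0.4,-1,-1,-1,-1],"travel":[[13,7.7,20],[13,7.7,45],[13,7.7,75],[13,7.7,100],[13,7.7,119],[13,7.7,119],[13,7.7,119],[13,7.7,119],[13,7.7,119],[13,7.7,119]],"yaw":[0,0,0,0,0,0,0,0,0,0]}' 60
python3 -m creep '{"jaw":[-1,-1,-1,-1],"travel":[[0,0,-2],[0,0,-10],[0,0,-20],[0,0,-20]],"yaw":[0,0,0,0]}' 60
python3 - <<'E'
from h import *
snap('wrist','w11');p,d,I=snap('side','s11')
im=np.zeros((400,800,3),np.uint8);im[:,:500]=cv2.resize(cv2.imread('pics/w11.png')[100:300,200:450],(500,400));im[:,500:]=cv2.resize(cv2.imread('pics/s11.png')[220:340,290:380],(300,400));cv2.imwrite('pics/m11.png',im)
E
```

```text
time: 18.38
position: [0.414, 0.3525, 0.0369]
eef_rot: [[0.994, 0.105, 0.001], [0.105, -0.994, 0.001], [0.001, -0.001, -1.0]]
ft_force: [-0.4, 1.5, 5.1]
gripper_width: 0.0108
time: 18.88
position: [0.4141, 0.3525, 0.0574]
eef_rot: [[0.995, 0.105, 0.001], [0.105, -0.995, 0.001], [0.001, -0.001, -1.0]]
ft_force: [-0.4, -0.6, -2.3]
gripper_width: 0.0108
```

View pics/m11.png

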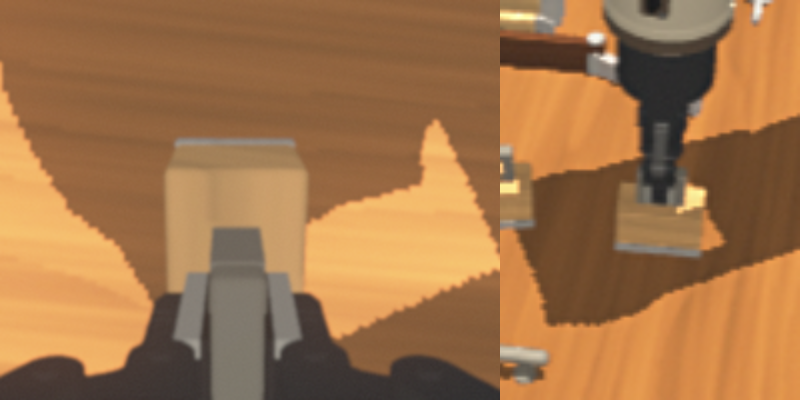

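```bash
python3 -m creep '{"jaw":[-1,-1,-1,-1,-1,-1,-1,-1,-1,-1],"travel":[[0,0,-20],[0,0,-45],[5,25,-58],[15,70,-58],[25,115,-58],[35,160,-58],[45,205,-58],[54,250,-58],[62,290,-58],[66,315,-58]],"yaw":[0,0,0,0,0.01,0.02,0.0275,0.0275,0.0275,0.0275]}' 60
python3 -m creep '{"jaw":[-1,-1,-1,-1],"travel":[[2.8,11.3,0],[2.8,11.3,0],[2.8,11.3,25],[2.8,11.3,40]],"yaw":[0,0,0,0]}' 60
python3 - <<'E'
from h import *
np.set_printoptions(precision=4,suppress=True)
s=manip.state();print(s['position'],rf(s['position']),s['gripper_width'],np.degrees(np.arctan2(s['eef_rot'][1][0],s['eef_rot'][0][0])))
p,d,I=snap('wrist','w12');P=cloud(d,I)
Q=P.reshape(-1,3);r=rf(Q)
# board tops: z .040-.048, x -25..30
m=(Q[:,2]>.042)&(Q[:,2]<.049)&(r[:,0]>-.02)&(r[:,0]<.035)&(abs(r[:,1])<.13)
h,e=np.histogram(r[m][:,1],bins=np.arange(-.13,.131,.002));print([(round(a*1000),int(b)) for a,b in zip(e,h) if b>15])
E
```

```text
time: 20.23
position: [0.5125, 0.044, 0.1139]
eef_rot: [[0.997, 0.076, -0.001], [0.076, -0.997, -0.0], [-0.001, 0.0, -1.0]]
ft_force: [-0.6, 0.4, -1.5]
gripper_width: 0.0107
time: 20.72
position: [0.5154, 0.0358, 0.0732]
eef_rot: [[0.997, 0.078, -0.001], [0.078, -0.997, 0.0], [-0.001, -0.0, -1.0]]
ft_force: [0.5, 0.7, -2.3]
gripper_width: 0.0107
[0.5154 0.0358 0.0732] [-0.1014  0.0327] 0.010736320994755869 4.482169796218183
[(-120, 220), (-118, 315), (-116, 332), (-114, 323), (-112, 514), (-110, 314), (-84, 87), (-82, 315), (-80, 333), (-78, 323), (-76, 337), (-74, 505), (-68, 236), (-66, 339), (-64, 320), (-62, 479), (-56, 247), (-54, 330), (-52, 323), (-50, 313), (-48, 441), (-46, 162), (-20, 120), (-18, 317), (-16, 328), (-14, 343), (-12, 310), (-10, 303), (-4, 288), (-2, 328), (0, 321), (2, 261), (8, 290), (10, 329), (12, 320), (14, 328), (16, 340), (18, 44), (44, 206), (46, 325), (48, 323), (50, 329), (52, 323), (54, 147), (58, 32), (60, 372), (62, 325), (64, 325), (66, 136), (70, 47), (72, 392), (74, 325), (76, 324), (78, 324), (80, 284), (108, 410), (110, 324), (112, 325), (114, 323), (116, 315), (118, 101)]
```

View pics/w12.png

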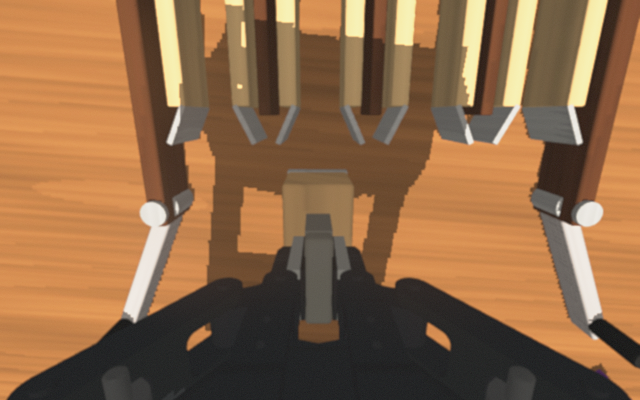

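```bash
python3 -m creep '{"jaw":[-1,-1,-1,-1,-1,-1,-1,-1,-1,-1],"travel":[[0,1.5,15],[0,1.5,30],[0,1.5,36.5],[0,1.5,36.5],[10,1.5,36.5],[20,1.5,36.5],[30,1.5,36.5],[40,1.5,36.5],[48,1.5,36.5],[54,1.5,36.5]],"yaw":[0,0,0,0,0,0,0,0,0,0]}' 60
python3 -m creep '{"jaw":[-1,-1,-1,-1,-1,-1,-1],"travel":[[8,0,0],[16,0,0],[24,0,0],[32,0,0],[40,0,0],[46,0,0],[50,0,0]],"yaw":[0,0,0,0,0,0,0]}' 60
python3 - <<'E'
from h import *
s=manip.state();print(rf(s['position']))
snap('wrist','w13')
E
```

```text
time: 22.02
position: [0.5704, 0.0375, 0.0376]
eef_rot: [[0.997, 0.077, -0.0], [0.077, -0.997, 0.0], [-0.0, -0.0, -1.0]]
ft_force: [-2.4, 0.8, -3.6]
gripper_width: 0.0111
time: 22.9
position: [0.6201, 0.0413, 0.0377]
eef_rot: [[0.997, 0.077, -0.0], [0.077, -0.997, -0.0], [-0.0, -0.0, -1.0]]
ft_force: [-2.8, -0.2, -2.8]
gripper_width: 0.0106
[0.00340886 0.03015097]
```

View pics/w13.png

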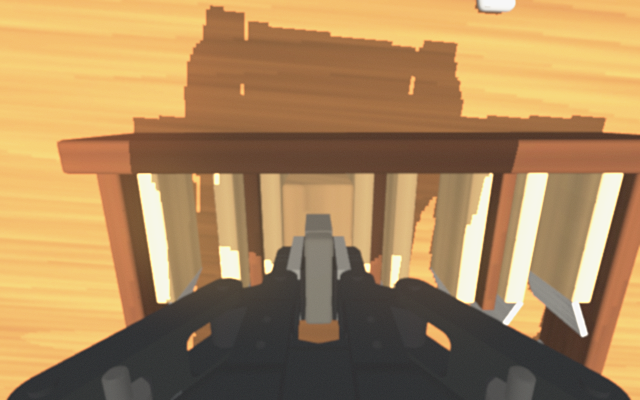

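```bash
python3 -m creep '{"jaw":[-1,-1,-1,-1],"travel":[[2,0,0.8],[4,0,0.8],[6,0,0.8],[6,0,0.8]],"yaw":[0,0,0,0]}' 60
python3 -m creep '{"jaw":[-1,-1,-1],"travel":[[1.5,0,0],[2.5,0,0],[2.5,0,0]],"yaw":[0,0,0]}' 60
```

```text
time: 23.45
position: [0.6259, 0.0418, 0.037]
eef_rot: [[0.997, 0.077, 0.0], [0.077, -0.997, 0.0], [0.0, -0.0, -1.0]]
ft_force: [-2.6, 0.7, -1.5]
gripper_width: 0.0109
time: 23.82
position: [0.628, 0.0419, 0.0371]
eef_rot: [[0.997, 0.077, -0.001], [0.077, -0.997, -0.0], [-0.001, 0.0, -1.0]]
ft_force: [-6.2, -0.2, 2.4]
gripper_width: 0.0112
```

```bash
python3 -m creep '{"jaw":[-1,-1,-1],"travel":[[1,0,0],[2,0,0],[2,0,0]],"yaw":[0,0,0]}' 60
python3 -m creep '{"jaw":[-1,-1,-1],"travel":[[1,0,0],[1,0,0],[1,0,0]],"yaw":[0,0,0]}' 60
```

```text
time: 24.2
position: [0.6281, 0.0419, 0.0371]
eef_rot: [[0.997, 0.077, -0.005], [0.077, -0.997, -0.0], [-0.005, 0.0, -1.0]]
ft_force: [-26.4, -2.0, 15.5]
gripper_width: 0.011
time: 24.58
position: [0.6283, 0.042, 0.0372]
eef_rot: [[0.997, 0.077, -0.007], [0.077, -0.997, -0.001], [-0.007, 0.0, -1.0]]
ft_force: [-35.3, -1.8, 21.3]
gripper_width: 0.0111
```

```bash
python3 -m creep '{"jaw":[-0.5,-0.5,-0.4,-0.4,-0.4,-0.4,-0.4,-0.4,-0.4],"travel":[[0,0,0],[0,0,0],[-1,0,0],[-2,0,-10],[-2,0,-30],[-20,0,-60],[-50,0,-90],[-80,0,-105],[-80,0,-105]],"yaw":[0,0,0,0,0,0,0,0,0]}' 60
python3 - <<'E'
from h import *
np.set_printoptions(precision=4,suppress=True)
p,d,I=snap('wrist','w14');P=cloud(d,I)
Q=P.reshape(-1,3);r=rf(Q)
for n,a,b in (('top',.038,.049),('pull',.07,.085)):
    m=(Q[:,2]>a)&(Q[:,2]<b)&(abs(r[:,1]-.031)<(.0155 if n=='top' else .02))&(abs(r[:,0]-.01)<.06)
    q=r[m]*1000;print(n,m.sum(),q.min(0),q.max(0),Q[m][:,2].mean(),cv2.minAreaRect(q.astype(np.float32)))
legang(P,1);legang(P,-1)
p,d,I=snap('side','s14');print(manip.state()['position'])
E
```

```text
time: 25.7
position: [0.5511, 0.036, 0.1452]
eef_rot: [[0.997, 0.077, 0.004], [0.077, -0.997, -0.0], [0.004, 0.001, -1.0]]
ft_force: [0.3, -0.2, -0.6]
gripper_width: 0.0256
top 2589 [-24.2655  15.5136] [45.6684 46.4989] 0.04609845251675435 ((10.708412170410156, 31.0118408203125), (69.95594024658203, 30.968576431274414), 0.07811431586742401)
pull 1041 [-9.0424 24.3746] [30.6945 36.2778] 0.07994216679398343 ((10.836727142333984, 30.2888240814209), (11.710172653198242, 39.771358489990234), 89.56932067871094)
leg 1 532 median 1.9856301348814918 dir 2.0476515777669135
leg -1 885 median 1.9929833461860633 dir 1.9858054249716097
[0.5519 0.036  0.1432]
```

View pics/w14.png

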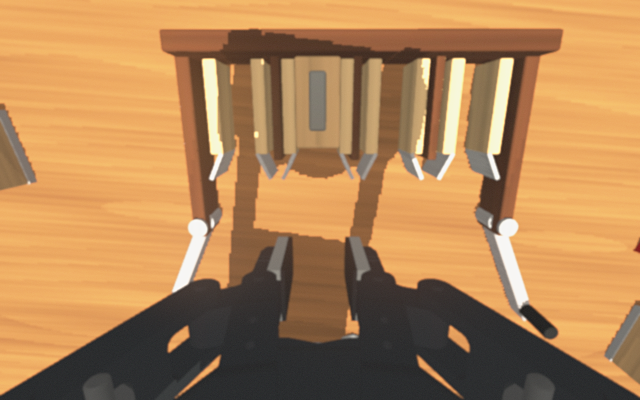

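View pics/s14.png

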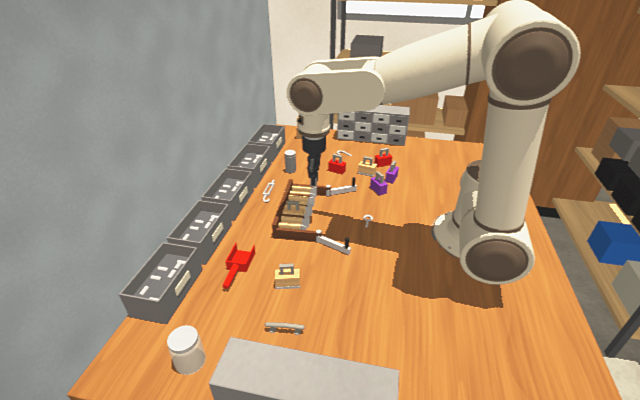

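```bash
python3 -m creep '{"jaw":[-0.4,-0.4,-0.4,-0.4,-0.4,-0.4,-0.4,-0.4,-0.4],"travel":[[0,-30,-15],[3,-75,-15],[6,-120,-15],[9,-165,-15],[12,-210,-15],[14,-255,-15],[16,-290,-15],[16.5,-304,-15],[16.5,-304,-15]],"yaw":[0,-0.03,-0.08,-0.12,-0.16,-0.2,-0.2,-0.2,-0.2]}' 60
cat > loc.py <<'E'
from h import *
import sys
np.set_printoptions(precision=4,suppress=True)
n,gx,gy=sys.argv[1],float(sys.argv[2]),float(sys.argv[3])
s=manip.state();p,d,I=snap('wrist',n);P=cloud(d,I);Q=P.reshape(-1,3)
m=(np.hypot(Q[:,0]-gx,Q[:,1]-gy)<.055)
R=np.array(s['eef_rot']);t=np.array(s['position']);print(t,'alpha',np.degrees(np.arctan2(R[1,0],R[0,0])))
for k,a,b in (('top',.038,.049),('pull',.07,.085)):
    a=Q[m&(Q[:,2]>a)&(Q[:,2]<b)]
    if len(a)>20:
        rc=cv2.minAreaRect(a[:,:2].astype(np.float32)*1000);c=np.r_[np.array(rc[0])/1000,.036]
        bx=cv2.boxPoints(rc);e=max(bx[1]-bx[0],bx[2]-bx[1],key=lambda q:np.hypot(*q));an=np.degrees(np.arctan2(e[1],e[0]));an=(an+90)%180-90
        print(k,len(a),a.mean(0),rc[0],rc[1],'ang',an,'tool travel',R.T@(c-t)*1000)
E
python3 loc.py w15 .563 .343
```

```text
time: 26.92
position: [0.5445, 0.3408, 0.1564]
eef_rot: [[0.962, 0.275, -0.001], [0.275, -0.962, -0.0], [-0.001, 0.0, -1.0]]
ft_force: [-0.4, -1.4, 1.0]
gripper_width: 0.0256
[0.5445 0.3408 0.1564] alpha 15.940577920181454
top 2406 [0.5653 0.3412 0.0458] (562.0385131835938, 339.7090759277344) (70.34728240966797, 35.88811492919922) ang 15.253197 tool travel [ 16.6721   5.7877 120.3654]
pull 763 [0.5634 0.3403 0.0796] (562.7988891601562, 339.9411315917969) (39.16315460205078, 11.07194995880127) ang 15.965042 tool travel [ 17.467    5.7734 120.3647]
```

View pics/w15.png

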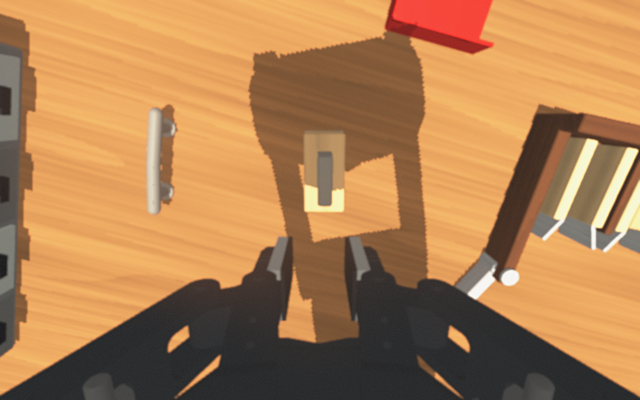

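Block B is at px (324,172), 70×36 at 15.7°, with clear space around it. Grasping it.

```bash
python3 -m creep '{"jaw":[-0.4,-0.4,-0.4,-0.4,-0.4,-0.4,-1,-1,-1,-1],"travel":[[17,5.8,20],[17,5.8,45],[17,5.8,75],[17,5.8,100],[17,5.8,119.5],[17,5.8,119.5],[17,5.8,119.5],[17,5.8,119.5],[17,5.8,119.5],[17,5.8,119.5]],"yaw":[0,0,0,0,0,0,0,0,0,0]}' 60
python3 -m creep '{"jaw":[-1,-1,-1,-1,-1],"travel":[[0,0,-2],[0,0,-15],[0,0,-40],[0,0,-75],[0,0,-75]],"yaw":[0,0,0,0,0]}' 60
python3 - <<'E'
from h import *
s=manip.state();R=np.array(s['eef_rot']);t=np.array(s['position'])
g=O-.1*UX+.095*UY
print(t,np.degrees(np.arctan2(R[1,0],R[0,0])),R.T@(np.r_[g,.0365]-t)*1000)
E
```

```text
time: 28.22
position: [0.5627, 0.3397, 0.0383]
eef_rot: [[0.962, 0.274, 0.001], [0.274, -0.962, 0.001], [0.001, -0.0, -1.0]]
ft_force: [-0.4, 1.7, 5.8]
gripper_width: 0.0107
time: 28.85
position: [0.5636, 0.34, 0.1162]
eef_rot: [[0.962, 0.274, 0.004], [0.274, -0.962, 0.002], [0.005, -0.001, -1.0]]
ft_force: [-0.3, 0.2, -2.1]
gripper_width: 0.0109
[0.56355374 0.34003761 0.11619194] 15.890576774216381 [-116.32048386  218.75840477   78.95695589]
```

```bash
python3 -m creep '{"jaw":[-1,-1,-1,-1,-1,-1,-1,-1,-1,-1],"travel":[[-15,25,0],[-38,70,0],[-62,115,0],[-85,160,0],[-105,198,0],[-116,218,0],[-116.3,218.8,0],[-116.3,218.8,0],[-116.3,218.8,20],[-116.3,218.8,40]],"yaw":[0,0.05,0.1,0.15,0.2,0.2,0.2,0.2,0.2,0.2]}' 60
python3 - <<'E'
from h import *
s=manip.state();R=np.array(s['eef_rot']);t=np.array(s['position'])
print(t,rf(t),np.degrees(np.arctan2(R[1,0],R[0,0])),s['gripper_width'])
snap('wrist','w16')
E
```

```text
time: 30.1
position: [0.5105, 0.0981, 0.0719]
eef_rot: [[0.997, 0.078, 0.0], [0.078, -0.997, 0.0], [0.0, -0.0, -1.0]]
ft_force: [-0.2, -0.7, -1.5]
gripper_width: 0.0102
[0.51053404 0.09812624 0.07187039] [-0.10137894  0.09527937] 4.4936113527498955 0.010222697256016551
```

View pics/w16.png

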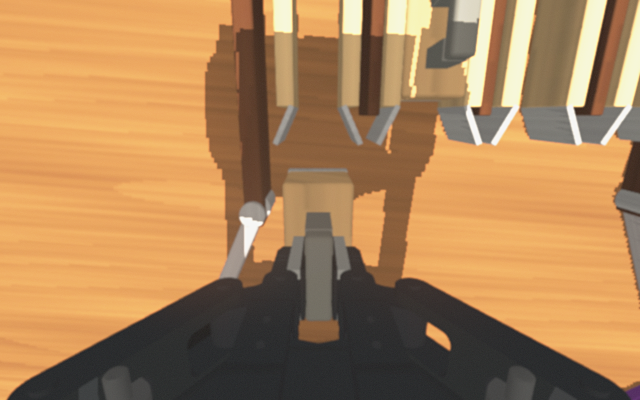

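```bash
python3 -m creep '{"jaw":[-1,-1,-1,-1,-1,-1,-1,-1,-1,-1],"travel":[[0,0.4,15],[0,0.4,28],[0,0.4,34],[0,0.4,34],[10,0.4,34],[20,0.4,34],[30,0.4,34],[40,0.4,34],[48,0.4,34],[56,0.4,34]],"yaw":[0,0,0,0,0,0,0,0,0,0]}' 60
python3 -m creep '{"jaw":[-1,-1,-1,-1,-1,-1,-1,-1],"travel":[[8,0,0],[16,0,0],[24,0,0],[32,0,0],[40,0,0],[46,0,0],[50,0,0],[52,0,0]],"yaw":[0,0,0,0,0,0,0,0]}' 60
python3 - <<'E'
from h import *
s=manip.state();print(rf(s['position']))
E
```

```text
time: 31.4
position: [0.5665, 0.1013, 0.0398]
eef_rot: [[0.997, 0.077, -0.001], [0.077, -0.997, 0.0], [-0.001, -0.0, -1.0]]
ft_force: [-11.6, 0.2, 19.6]
gripper_width: 0.011
time: 32.4
position: [0.6179, 0.1053, 0.0386]
eef_rot: [[0.997, 0.077, -0.002], [0.077, -0.997, -0.0], [-0.002, -0.0, -1.0]]
ft_force: [-10.2, 0.8, 10.3]
gripper_width: 0.011
[0.00621127 0.09405791]
```

```bash
python3 -m creep '{"jaw":[-1,-1,-1,-1],"travel":[[1,0,-0.6],[2.5,0,-0.8],[4,0,-0.8],[4,0,-0.8]],"yaw":[0,0,0,0]}' 60
python3 -m creep '{"jaw":[-1,-1,-1,-1],"travel":[[1.5,0,0],[2.5,0,0],[3.5,0,0],[3.5,0,0]],"yaw":[0,0,0,0]}' 60
```

```text
time: 32.9
position: [0.6223, 0.1055, 0.0391]
eef_rot: [[0.997, 0.077, -0.0], [0.077, -0.997, 0.0], [-0.0, -0.0, -1.0]]
ft_force: [-1.1, 1.2, -1.6]
gripper_width: 0.0109
time: 33.4
position: [0.6257, 0.1057, 0.0392]
eef_rot: [[0.997, 0.077, 0.0], [0.077, -0.997, 0.0], [0.0, -0.0, -1.0]]
ft_force: [-1.0, 1.0, -1.7]
gripper_width: 0.0107
```

```bash
python3 - <<'E'
from h import *
snap('wrist','w17');snap('side','s17')
cv2.imwrite('pics/s17c.png',cv2.resize(cv2.imread('pics/s17.png')[150:270,250:370],(600,600),interpolation=2))
E
```

```text
(no output)
```

View pics/w17.png

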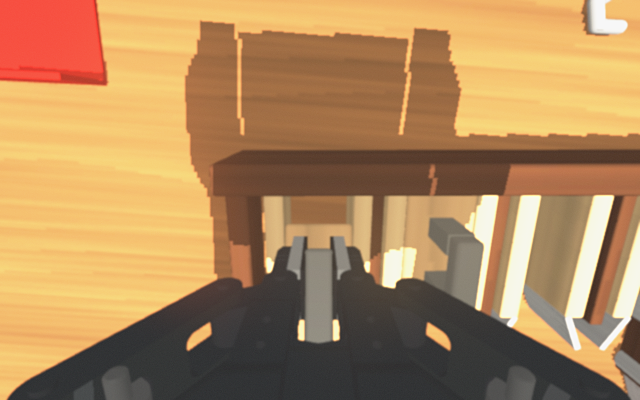

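View pics/s17c.png

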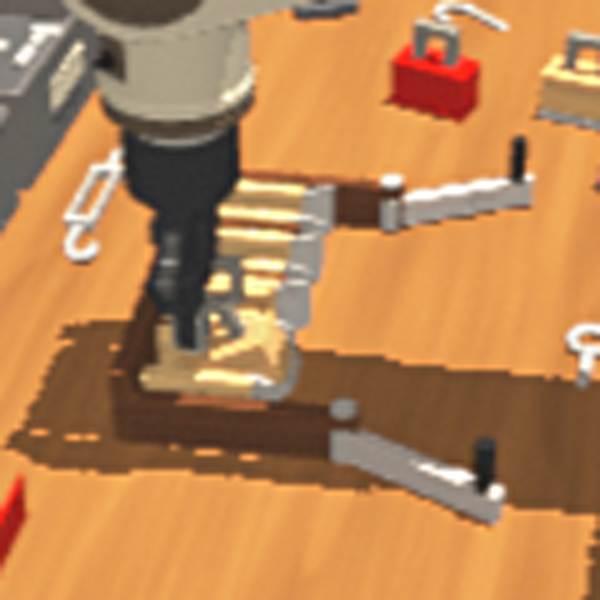

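```bash
python3 -m creep '{"jaw":[-0.5,-0.4,-0.4,-0.4,-0.4,-0.4],"travel":[[0,0,0],[0,0,0],[0,0,0],[0,0,-30],[-30,0,-60],[-30,0,-60]],"yaw":[0,0,0,0,0,0]}' 60
python3 - <<'E'
from h import *
np.set_printoptions(precision=4,suppress=True)
s=manip.state();t=np.array(s['position']);print(t,rf(t))
p,d,I=snap('wrist','w18');P=cloud(d,I)
Q=P.reshape(-1,3);r=rf(Q)
for n,a,b in (('top',.038,.049),('pull',.07,.085)):
    m=(Q[:,2]>a)&(Q[:,2]<b)&(abs(r[:,1]-.095)<(.0155 if n=='top' else .02))&(abs(r[:,0]-.0)<.06)
    q=r[m]*1000;print(n,m.sum(),q.min(0),q.max(0),Q[m][:,2].mean(),cv2.minAreaRect(q.astype(np.float32)))
E
```

```text
time: 34.25
position: [0.5957, 0.1035, 0.1019]
eef_rot: [[0.997, 0.077, 0.004], [0.077, -0.997, 0.0], [0.004, 0.0, -1.0]]
ft_force: [0.1, 0.2, -0.8]
gripper_width: 0.0256
[0.5957 0.1035 0.1019] [-0.016  0.094]
top 2634 [-57.9735  79.5027] [ 11.9377 110.487 ] 0.045821964284475755 ((-23.01732635498047, 95.00521087646484), (69.9072265625, 30.985822677612305), 0.01885155402123928)
pull 1170 [-42.9292  89.467 ] [ -3.0399 101.4493] 0.07946683554283085 ((-22.98493766784668, 95.45135498046875), (39.88874435424805, 11.980648040771484), 0.024243133142590523)
```

View pics/w18.png

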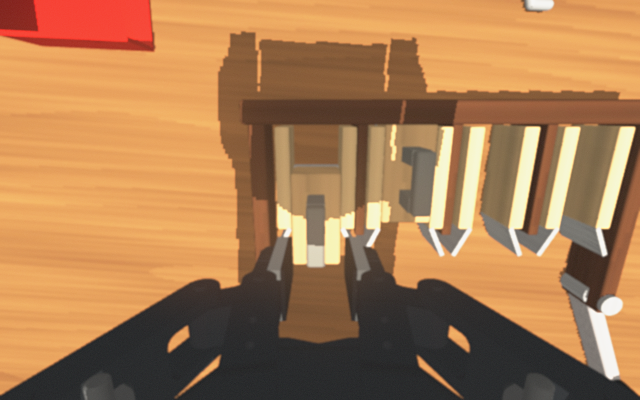

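Block B slipped back in the grip while being pressed in, and stands upright 34 mm short of home. I'll re-grip it centred with more force and less downforce.

```bash
python3 -m creep '{"jaw":[-0.4,-0.4,-0.4,-0.4,-1,-1,-1,-1],"travel":[[-7,-1,0],[-7,-1,25],[-7,-1,50],[-7,-1,62.5],[-7,-1,62.5],[-7,-1,62.5],[-7,-1,62.5],[-7,-1,62.5]],"yaw":[0,0,0,0,0,0,0,0]}' 90
python3 -m creep '{"jaw":[-1,-1,-1,-1,-1,-1,-1],"travel":[[5,0,-0.5],[11,0,-0.8],[17,0,-0.8],[23,0,-0.8],[27,0,-0.8],[30,0,-0.8],[30,0,-0.8]],"yaw":[0,0,0,0,0,0,0]}' 90
python3 -m creep '{"jaw":[-1,-1,-1,-1],"travel":[[2,0,0],[4,0,0],[5,0,0],[5,0,0]],"yaw":[0,0,0,0]}' 90
```

```text
time: 35.3
position: [0.5888, 0.1039, 0.0373]
eef_rot: [[0.997, 0.077, 0.001], [0.077, -0.997, 0.0], [0.001, 0.0, -1.0]]
ft_force: [-1.7, -0.2, -1.4]
gripper_width: 0.0107
time: 36.17
position: [0.6188, 0.1062, 0.0375]
eef_rot: [[0.997, 0.077, 0.0], [0.077, -0.997, 0.0], [0.0, 0.0, -1.0]]
ft_force: [0.1, 0.3, -3.3]
gripper_width: 0.0102
time: 36.67
position: [0.6218, 0.1065, 0.0377]
eef_rot: [[0.997, 0.077, -0.004], [0.077, -0.997, -0.0], [-0.004, 0.0, -1.0]]
ft_force: [-19.8, -2.8, 9.8]
gripper_width: 0.0103
```

```bash
python3 -m creep '{"jaw":[-1,-1,-1],"travel":[[1,0,0.8],[1.5,0,0.8],[1.5,0,0.8]],"yaw":[0,0,0]}' 90
python3 -m creep '{"jaw":[-0.5,-0.5,-0.4,-0.4,-0.4,-0.4,-0.4,-0.4,-0.4],"travel":[[0,0,0],[0,0,0],[-1,0,0],[-2,0,-10],[-2,0,-30],[-20,0,-60],[-50,0,-90],[-80,0,-115],[-80,0,-115]],"yaw":[0,0,0,0,0,0,0,0,0]}' 60
cat > chk.py <<'E'
from h import *
import sys
np.set_printoptions(precision=4,suppress=True)
s=manip.state();t=np.array(s['position']);R=np.array(s['eef_rot']);print(t,rf(t),np.degrees(np.arctan2(R[1,0],R[0,0])))
p,d,I=snap('wrist',sys.argv[1]);P=cloud(d,I)
Q=P.reshape(-1,3);r=rf(Q)
for y in (.095,.031,-.033,-.097):
  for n,a,b in (('top',.041,.05),('pull',.07,.085)):
    m=(Q[:,2]>a)&(Q[:,2]<b)&(abs(r[:,1]-y)<(.012 if n=='top' else .02))&(abs(r[:,0]-.0)<.06)
    q=r[m]*1000
    if m.sum()>20:print(y,n,m.sum(),q.min(0),q.max(0),Q[m][:,2].mean(),cv2.minAreaRect(q.astype(np.float32)))
for k in (1,-1):
    try: legang(P,k)
    except Exception as e: print(k,e)
E
python3 chk.py w19
```

```text
time: 37.05
position: [0.622, 0.1065, 0.0371]
eef_rot: [[0.997, 0.078, -0.007], [0.078, -0.997, -0.001], [-0.007, 0.0, -1.0]]
ft_force: [-35.6, -2.8, 21.9]
gripper_width: 0.0106
time: 38.17
position: [0.5452, 0.1006, 0.1557]
eef_rot: [[0.997, 0.077, 0.005], [0.077, -0.997, 0.0], [0.005, 0.0, -1.0]]
ft_force: [0.6, -0.7, 0.0]
gripper_width: 0.0259
[0.5452 0.1006 0.1557] [-0.0666  0.095 ] 4.441269921572876
0.095 top 1677 [-24.2167  83.0098] [ 45.6253 106.9958] 0.047901101668939086 ((10.688165664672852, 95.09575653076172), (69.92903137207031, 23.739450454711914), 0.44389113783836365)
0.095 pull 947 [-9.0946 88.7511] [ 30.2897 100.5601] 0.0817131037849936 ((10.551752090454102, 94.74971008300781), (39.43161392211914, 11.532722473144531), 0.6762327551841736)
0.031 top 1668 [-24.4154  19.0008] [45.7344 42.9962] 0.04620880918015655 ((10.658981323242188, 31.00120735168457), (23.979162216186523, 70.14295196533203), 89.97816467285156)
0.031 pull 1072 [-9.1489 24.2578] [30.6311 36.816 ] 0.07943419474524703 ((10.737407684326172, 30.531389236450195), (12.494893074035645, 39.809471130371094), 89.8070297241211)
-0.033 top 59 [ 45.3519 -44.7324] [ 45.8676 -21.0183] 0.04505916799897027 ((45.6102180480957, -32.875308990478516), (23.714109420776367, 0.5153307318687439), 89.99185180664062)
-0.097 top 71 [ -10.1345 -108.9576] [ 45.9518 -85.4399] 0.0449368760193146 ((21.84523582458496, -106.79884338378906), (60.47764587402344, 21.157655715942383), 22.675251007080078)
leg 1 227 median 2.043482785770727 dir 2.055607645855229
leg -1 902 median 1.982719672422296 dir 1.981669451042935
```

View pics/w19.png

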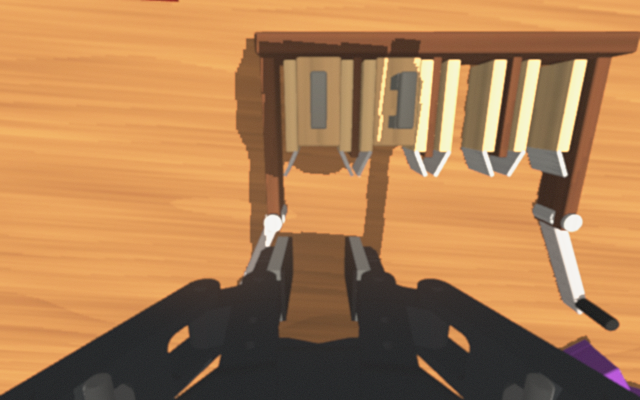

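```bash
python3 - <<'E'
from h import *
z=np.load('pics/w19.npz');Q=cloud(z['d'],z).reshape(-1,3);r=rf(Q)
for y in (.095,.031):
    m=(Q[:,2]>.041)&(Q[:,2]<.052)&(abs(r[:,1]-y)<.012)&(abs(r[:,0]-.01)<.033)
    A=np.c_[r[m]-[.01,y],np.ones(m.sum())];c=np.linalg.lstsq(A,Q[m][:,2],rcond=None)[0];print(y,c)
    m=(Q[:,2]>.07)&(abs(r[:,1]-y)<.012)&(abs(r[:,0]-.01)<.018);print('pull',np.polyfit(r[m][:,0],Q[m][:,2],1))
E
```

```text
0.095 [-0.01371621 -0.00129621  0.04795864]
pull [-7.9180267   0.24557525]
0.031 [-0.01049527  0.00548005  0.04630436]
pull [-0.00371575  0.07951966]
```

Block B is home in x, but its top is about 1.7 mm higher than block A's. The board springs are holding it off the shelf, so I'll press it down gently with closed fingers on its pull.

```bash
python3 -m creep '{"jaw":[-1,-1,-1,-1,-1,-1,-1],"travel":[[30,0,0],[60,0,0],[76,0,20],[76,0,50],[76,0,76],[76,0,84],[76,0,84]],"yaw":[0,0,0,0,0,0,0]}' 40
python3 -m creep '{"jaw":[-1,-1,-1,-1],"travel":[[0,0,2],[0,0,4],[0,0,6],[0,0,6]],"yaw":[0,0,0,0]}' 40
```

```text
time: 39.1
position: [0.6213, 0.1063, 0.0677]
eef_rot: [[0.997, 0.077, -0.001], [0.077, -0.997, 0.0], [-0.001, -0.0, -1.0]]
ft_force: [-0.1, -0.2, -0.6]
gripper_width: 0.0003
time: 39.6
position: [0.6213, 0.1064, 0.0642]
eef_rot: [[0.997, 0.077, 0.002], [0.077, -0.997, -0.0], [0.002, 0.0, -1.0]]
ft_force: [-11.0, -2.0, 24.9]
gripper_width: -0.0001
```

```bash
python3 -m creep '{"jaw":[-1,-1,-1,-0.4,-0.4,-0.4],"travel":[[0,0,-20],[-20,0,-50],[-50,0,-85],[-76,0,-92],[-76,0,-92],[-76,0,-92]],"yaw":[0,0,0,0,0,0]}' 40; python3 chk.py w20; python3 - <<'E'
from h import *
z=np.load('pics/w20.npz');Q=cloud(z['d'],z).reshape(-1,3);r=rf(Q)
for y in (.095,.031):
    m=(Q[:,2]>.041)&(Q[:,2]<.052)&(abs(r[:,1]-y)<.012)&(abs(r[:,0]-.01)<.033)
    A=np.c_[r[m]-[.01,y],np.ones(m.sum())];c=np.linalg.lstsq(A,Q[m][:,2],rcond=None)[0];print(y,c)
E
```

```text
time: 40.35
position: [0.5457, 0.1005, 0.1541]
eef_rot: [[0.997, 0.077, 0.001], [0.077, -0.997, 0.0], [0.001, -0.0, -1.0]]
ft_force: [0.5, -0.3, -0.2]
gripper_width: 0.0256
[0.5457 0.1005 0.1541] [-0.0661  0.0949] 4.424794397425479
0.095 top 1654 [-24.1711  83.0188] [ 45.5853 106.9792] 0.045982608597783116 ((10.707050323486328, 94.99888610839844), (23.96044921875, 69.75615692138672), 89.9991683959961)
0.095 pull 977 [-9.6734 89.525 ] [ 30.0673 101.3031] 0.07979846879982634 ((10.197315216064453, 95.38896179199219), (11.772392272949219, 39.7586669921875), 89.90789031982422)
0.031 top 1680 [-24.177   19.0253] [45.6103 42.9898] 0.046290641695088265 ((10.715946197509766, 31.007526397705078), (69.79127502441406, 23.94883155822754), 0.015991155058145523)
0.031 pull 1087 [-8.947  24.1023] [30.4541 36.8453] 0.07939123835936093 ((10.812568664550781, 30.631515502929688), (39.35733413696289, 12.601479530334473), 0.8221012949943542)
-0.033 top 61 [ 45.302  -44.8183] [ 45.8902 -21.4434] 0.04604868332543339 ((45.55511474609375, -33.13135528564453), (0.5508161187171936, 23.374372482299805), 0.36510035395622253)
-0.097 top 65 [ -11.6096 -108.9906] [ 45.9851 -85.1073] 0.04592538622391269 ((21.273765563964844, -107.15354919433594), (62.07781982421875, 22.006319046020508), 22.617820739746094)
leg 1 232 median 2.0423799541836427 dir 2.0622167932864794
leg -1 916 median 1.9837642712470676 dir 1.9826683626647084
0.095 [-0.00714448  0.00085165  0.04603604]
0.031 [-0.01059234  0.00429926  0.04634083]
```

```bash
python3 - <<'E'
from h import *
np.set_printoptions(precision=4,suppress=True)
for c in ['scene','side']:
    p,d,I=snap(c,c+'21')
    r=manip.spot_in(c,'block_1');print(c,[(np.round(x['centre'],3),round(x['conf'],2),proj(np.array(x['centre']),I).astype(int)) for x in r])
a=cv2.imread('pics/scene21.png')[190:330,100:280];b=cv2.imread('pics/side21.png')[130:210,320:410]
im=np.zeros((350,850,3),np.uint8);im[:311,:400]=cv2.resize(a,(400,311));im[:350,400:794]=cv2.resize(b,(394,350));cv2.imwrite('pics/m21.png',im[:,:800])
E
```

```text
scene [(array([ 0.424, -0.344,  0.045]), 0.95, array([191, 270])), (array([ 0.354, -0.428,  0.042]), 0.88, array([142, 282])), (array([ 0.31 , -0.322,  0.039]), 0.8, array([163, 249])), (array([0.619, 0.101, 0.05 ]), 0.77, array([357, 200])), (array([0.627, 0.044, 0.05 ]), 0.76, array([350, 212])), (array([ 0.549, -0.336,  0.047]), 0.67, array([236, 289])), (array([ 0.36 , -0.226,  0.046]), 0.66, array([205, 233]))]
side [(array([0.628, 0.047, 0.044]), 0.77, array([292, 209])), (array([ 0.341, -0.415,  0.037]), 0.76, array([383, 157])), (array([ 0.346, -0.198,  0.038]), 0.68, array([378, 183])), (array([ 0.301, -0.287,  0.04 ]), 0.67, array([391, 172])), (array([ 0.537, -0.312,  0.042]), 0.64, array([335, 163])), (array([ 0.407, -0.323,  0.04 ]), 0.6, array([366, 166])), (array([0.62 , 0.113, 0.04 ]), 0.59, array([289, 222]))]
```

View pics/m21.png

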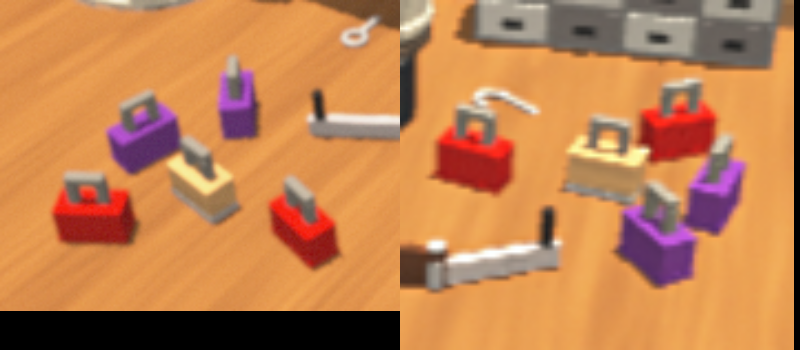

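```bash
python3 -m creep '{"jaw":[-0.4,-0.4,-0.4,-0.4,-0.4,-0.4,-0.4,-0.4,-0.4,-0.4],"travel":[[-10,20,-26],[-30,65,-26],[-50,110,-26],[-70,155,-26],[-90,200,-26],[-110,250,-26],[-130,300,-26],[-150,345,-26],[-170,390,-26],[-182,417,-26]],"yaw":[0,0.03,0.06,0.1,0.13,0.16,0.19,0.22,0.25,0.25]}' 60
python3 -m creep '{"jaw":[-0.4],"travel":[[0,0,0]],"yaw":[0]}' 60
python3 loc.py w22 .415 -.335
```

```text
time: 41.85
position: [0.3951, -0.3314, 0.1795]
eef_rot: [[0.985, -0.174, -0.001], [-0.174, -0.985, 0.0], [-0.001, -0.0, -1.0]]
ft_force: [1.3, 0.7, -0.5]
gripper_width: 0.0256
time: 41.98
position: [0.3953, -0.331, 0.1793]
eef_rot: [[0.985, -0.174, -0.001], [-0.174, -0.985, 0.0], [-0.001, -0.0, -1.0]]
ft_force: [0.4, -0.1, -0.5]
gripper_width: 0.0257
[ 0.3953 -0.331   0.1793] alpha -10.040506365455624
top 2008 [ 0.4094 -0.3361  0.0457] (405.3597412109375, -335.4333801269531) (36.00801086425781, 70.29271697998047) ang -10.505707 tool travel [ 10.7962   2.6967 143.267 ]
pull 672 [ 0.4068 -0.3356  0.0794] (405.6768798828125, -335.5166320800781) (11.994997024536133, 39.870208740234375) ang -10.216606 tool travel [ 11.123    2.7234 143.2667]
```

View pics/w22.png

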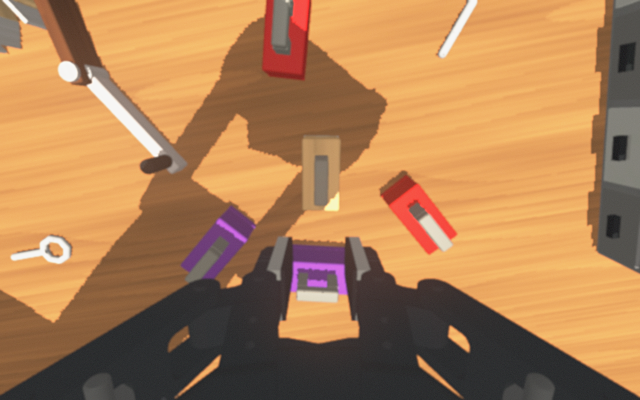

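Block C had been knocked about 28 mm. It is now at px (321,172), centre (0.4055, -0.3355), -10.2°. A purple look-alike at (318,275) and a red one at (418,212) are near but clear. Grasping C.

```bash
python3 -m creep '{"jaw":[-0.4,-0.4,-0.4,-0.4,-0.4,-0.4,-1,-1,-1,-1],"travel":[[11,2.7,25],[11,2.7,60],[11,2.7,95],[11,2.7,125],[11,2.7,142],[11,2.7,142],[11,2.7,142],[11,2.7,142],[11,2.7,142],[11,2.7,142]],"yaw":[0,0,0,0,0,0,0,0,0,0]}' 90
python3 -m creep '{"jaw":[-1,-1,-1,-1,-1],"travel":[[0,0,-2],[0,0,-15],[0,0,-40],[0,0,-75],[0,0,-75]],"yaw":[0,0,0,0,0]}' 90
python3 - <<'E'
from h import *
s=manip.state();R=np.array(s['eef_rot']);t=np.array(s['position'])
g=O-.1*UX-.033*UY
print(t,np.degrees(np.arctan2(R[1,0],R[0,0])),R.T@(np.r_[g,.0365]-t)*1000)
E
```

```text
time: 43.28
position: [0.4069, -0.3344, 0.0388]
eef_rot: [[0.985, -0.172, 0.001], [-0.172, -0.985, -0.001], [0.002, 0.001, -1.0]]
ft_force: [0.9, 0.1, 6.7]
gripper_width: 0.0104
time: 43.9
position: [0.4072, -0.3348, 0.1159]
eef_rot: [[0.985, -0.172, 0.003], [-0.172, -0.985, -0.003], [0.004, 0.003, -1.0]]
ft_force: [0.1, -0.1, -3.1]
gripper_width: 0.0102
[ 0.40723016 -0.33481188  0.11590055] -9.894210702979437 [  60.21317392 -320.53667607   78.69888642]
```

```bash
python3 -m creep '{"jaw":[-1,-1,-1,-1,-1,-1,-1,-1,-1,-1],"travel":[[5,-5,-18],[14,-30,-18],[24,-75,-18],[33,-120,-18],[42,-165,-18],[49,-210,-18],[55,-255,-18],[59,-295,-18],[60.2,-320.5,-18],[60.2,-320.5,-18]],"yaw":[0,-0.03,-0.07,-0.11,-0.15,-0.19,-0.22,-0.25,-0.25,-0.25]}' 90
python3 -m creep '{"jaw":[-1,-1,-1],"travel":[[0,0,20],[0,0,45],[0,0,60]],"yaw":[0,0,0]}' 90
python3 - <<'E'
from h import *
s=manip.state();R=np.array(s['eef_rot']);t=np.array(s['position'])
print(t,rf(t),np.degrees(np.arctan2(R[1,0],R[0,0])),s['gripper_width'])
snap('wrist','w23')
E
```

```text
time: 45.15
position: [0.5209, -0.0266, 0.1309]
eef_rot: [[0.997, 0.08, -0.001], [0.08, -0.997, 0.0], [-0.001, -0.001, -1.0]]
ft_force: [-0.0, -0.7, -2.7]
gripper_width: 0.0101
time: 45.52
position: [0.5202, -0.0288, 0.0698]
eef_rot: [[0.997, 0.077, -0.002], [0.077, -0.997, 0.0], [-0.002, -0.0, -1.0]]
ft_force: [0.3, 0.7, -2.5]
gripper_width: 0.01
[ 0.52023385 -0.02882169  0.06976031] [-0.10155814 -0.03203847] 4.4025260508222175 0.010023808565210415
```

View pics/w23.png

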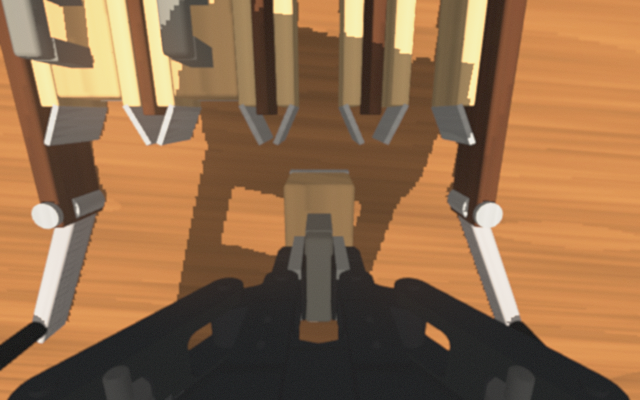

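```bash
python3 -m creep '{"jaw":[-1,-1,-1,-1,-1,-1,-1,-1,-1,-1],"travel":[[0,1,15],[0,1,26],[0,1,30.5],[0,1,30.5],[10,1,30.5],[20,1,30.5],[30,1,30.5],[40,1,30.5],[48,1,30.5],[56,1,30.5]],"yaw":[0,0,0,0,0,0,0,0,0,0]}' 90
python3 -m creep '{"jaw":[-1,-1,-1,-1,-1,-1,-1,-1],"travel":[[8,0,0],[16,0,0],[24,0,0],[32,0,0],[40,0,0],[46,0,0],[50,0,0],[50,0,0]],"yaw":[0,0,0,0,0,0,0,0]}' 90
python3 - <<'E'
from h import *
s=manip.state();print(rf(s['position']))
E
```

```text
time: 46.82
position: [0.5771, -0.0251, 0.0401]
eef_rot: [[0.997, 0.077, -0.0], [0.077, -0.997, 0.0], [-0.0, -0.0, -1.0]]
ft_force: [-2.7, 0.1, -2.3]
gripper_width: 0.0101
time: 47.82
position: [0.6269, -0.0213, 0.0403]
eef_rot: [[0.997, 0.077, 0.0], [0.077, -0.997, 0.0], [0.0, -0.0, -1.0]]
ft_force: [1.7, 0.7, -3.9]
gripper_width: 0.0104
[ 0.00538208 -0.03278688]
```

```bash
python3 -m creep '{"jaw":[-1,-1,-1,-1,-1],"travel":[[1,0,1],[2,0,1.5],[4,0,1.5],[5,0,1.5],[5,0,1.5]],"yaw":[0,0,0,0,0]}' 90
python3 -m creep '{"jaw":[-1,-1,-1,-1],"travel":[[1,0,0],[2,0,0],[3,0,0],[3,0,0]],"yaw":[0,0,0,0]}' 90
```

```text
time: 48.45
position: [0.6315, -0.021, 0.039]
eef_rot: [[0.997, 0.077, -0.0], [0.077, -0.997, -0.0], [-0.0, 0.0, -1.0]]
ft_force: [-5.2, -0.5, 3.1]
gripper_width: 0.0101
time: 48.95
position: [0.6335, -0.0208, 0.039]
eef_rot: [[0.997, 0.077, -0.002], [0.077, -0.997, -0.0], [-0.002, -0.0, -1.0]]
ft_force: [-14.8, -1.5, 9.9]
gripper_width: 0.0102
```

```bash
python3 -m creep '{"jaw":[-1,-1,-1],"travel":[[1,0,0.4],[1.5,0,0.4],[1.5,0,0.4]],"yaw":[0,0,0]}' 90
python3 -m creep '{"jaw":[-0.5,-0.5,-0.4,-0.4,-0.4,-0.4,-0.4,-0.4,-0.4],"travel":[[0,0,0],[0,0,0],[-1,0,0],[-2,0,-10],[-2,0,-30],[-20,0,-60],[-50,0,-90],[-80,0,-115],[-80,0,-115]],"yaw":[0,0,0,0,0,0,0,0,0]}' 60
python3 chk.py w24
```

```text
time: 49.32
position: [0.6336, -0.0208, 0.039]
eef_rot: [[0.997, 0.077, -0.005], [0.077, -0.997, -0.0], [-0.005, 0.0, -1.0]]
ft_force: [-33.1, -3.2, 23.9]
gripper_width: 0.0106
time: 50.45
position: [0.5562, -0.027, 0.1573]
eef_rot: [[0.997, 0.077, 0.005], [0.077, -0.997, -0.001], [0.005, 0.001, -1.0]]
ft_force: [0.4, 1.0, -0.3]
gripper_width: 0.0257
[ 0.5562 -0.027   0.1573] [-0.0656 -0.033 ] 4.414991860720991
0.095 top 1866 [-24.3839  83.007 ] [ 45.5813 106.9969] 0.045884341469650904 ((10.594917297363281, 94.92826080322266), (69.8868408203125, 23.935169219970703), 0.2165183424949646)
0.095 pull 1196 [-9.665  88.6181] [ 30.0292 101.3244] 0.07855564596166262 ((10.18800163269043, 94.9783706665039), (12.69766616821289, 39.69499969482422), 89.9128646850586)
0.031 top 1523 [-24.3971  19.0082] [45.6496 42.9472] 0.04609673012174431 ((10.631126403808594, 30.967567443847656), (23.924821853637695, 70.0451889038086), 89.95996856689453)
0.031 pull 1055 [-9.3898 23.9032] [30.4187 36.4706] 0.07926049471839117 ((10.520530700683594, 30.168243408203125), (12.544841766357422, 39.8115234375), 89.87183380126953)
-0.033 top 1647 [-24.4475 -44.9963] [ 45.8693 -21.0165] 0.04598103693036635 ((10.690673828125, -33.02177047729492), (70.3535385131836, 23.961816787719727), 0.23525279760360718)
-0.033 pull 929 [ -8.9597 -39.5055] [ 30.4616 -27.4968] 0.07980499458769327 ((10.722867965698242, -33.403045654296875), (39.51108169555664, 11.741593360900879), 0.699330747127533)
-0.097 top 61 [  45.3549 -108.6311] [ 45.9157 -85.379 ] 0.04533765960216109 ((45.648372650146484, -97.00472259521484), (0.5532268285751343, 23.252300262451172), 0.08300278335809708)
leg 1 816 median 1.9633237435336366 dir 1.9816969890073253
leg -1 543 median 2.0198389565412818 dir 2.044326046856063
```

View pics/w24.png

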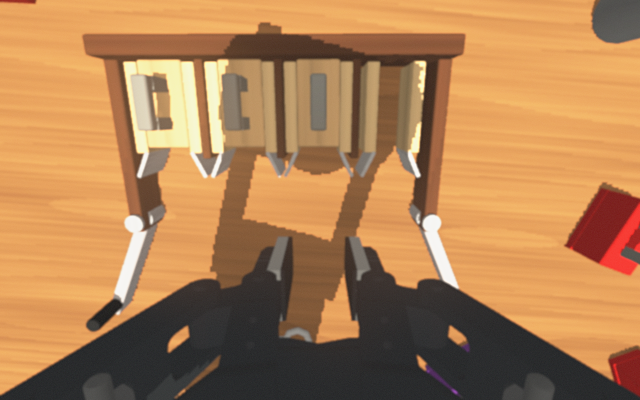

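All three blocks sit at the same x and height. I'll back off and do a full final check.

```bash
python3 -m creep '{"jaw":[-0.4,-0.4,-0.4,-0.4,-0.4,-0.4],"travel":[[-30,0,-30],[-60,0,-70],[-90,0,-110],[-110,0,-130],[-110,0,-130],[-110,0,-130]],"yaw":[0,0,0,0,0,0]}' 60
python3 chk.py w25
python3 - <<'E'
from h import *
for c in ['scene','side']:
    p,d,I=snap(c,c+'25')
    for t in ['block_1','screw_eye','turnbuckle','oil_can','scoop','cabinet_pull','screw_hook']:
        r=manip.spot_in(c,t);print(c,t,[(np.round(x['centre'],3).tolist(),round(x['conf'],2)) for x in r if x['conf']>.4])
E
```

```text
time: 51.25
position: [0.4471, -0.0352, 0.2825]
eef_rot: [[0.997, 0.077, -0.001], [0.077, -0.997, 0.0], [-0.001, -0.0, -1.0]]
ft_force: [0.6, 0.6, 0.3]
gripper_width: 0.0253
[ 0.4471 -0.0352  0.2825] [-0.175  -0.0327] 4.429780459557061
0.095 top 586 [-25.4695  83.0077] [ 15.2165 106.898 ] 0.04577783404486527 ((-5.127250671386719, 94.95503997802734), (23.882814407348633, 40.69188690185547), 89.97187042236328)
0.095 pull 248 [-10.2946  88.6323] [  6.7104 100.73  ] 0.0783247792140804 ((-1.9392480850219727, 94.68028259277344), (16.801410675048828, 11.912138938903809), 2.4991989135742188)
0.031 top 533 [-25.1289  19.0613] [15.282  42.9875] 0.046036865252132755 ((-4.92921257019043, 31.0170955657959), (40.41114807128906, 23.91672134399414), 0.09552749246358871)
0.031 pull 227 [-9.8542 23.8477] [ 6.0029 36.0712] 0.0788353176625709 ((-2.1695780754089355, 29.573307037353516), (15.463611602783203, 12.435486793518066), 4.365618705749512)
-0.033 top 570 [-24.9247 -44.5286] [ 15.4225 -21.418 ] 0.045939940007120074 ((-4.732067108154297, -32.925601959228516), (40.343406677246094, 23.105968475341797)
[... 721 characters left out ...]
il_can [([0.74, -0.301, 0.067], 0.78), ([0.618, -0.073, 0.037], 0.46)]
scene scoop [([0.725, 0.298, 0.012], 0.66), ([0.529, 0.491, 0.028], 0.56)]
scene cabinet_pull [([0.53, 0.49, 0.029], 0.64)]
scene screw_hook [([0.542, -0.491, 0.01], 0.46)]
side block_1 [([0.633, -0.019, 0.046], 0.72), ([0.345, -0.418, 0.037], 0.69), ([0.346, -0.196, 0.04], 0.68), ([0.617, 0.112, 0.043], 0.61), ([0.625, 0.048, 0.041], 0.6), ([0.536, -0.314, 0.039], 0.56), ([0.297, -0.288, 0.04], 0.48)]
side screw_eye []
side turnbuckle [([0.771, -0.097, 0.007], 0.46)]
side oil_can [([0.727, -0.264, 0.054], 0.68)]
side scoop [([0.725, 0.307, 0.021], 0.94)]
side cabinet_pull [([0.523, 0.498, 0.026], 0.5)]
side screw_hook []
```

View pics/scene25.png

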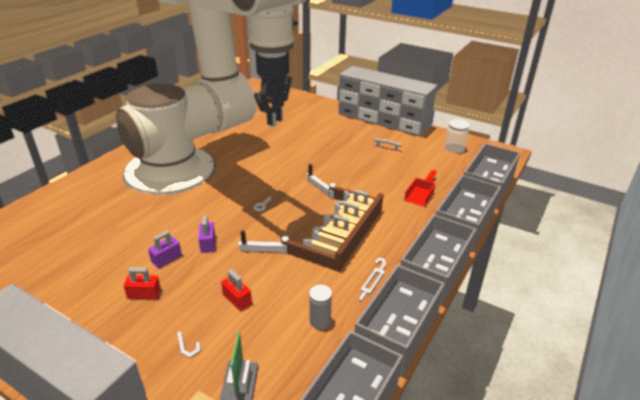

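View pics/side25.png

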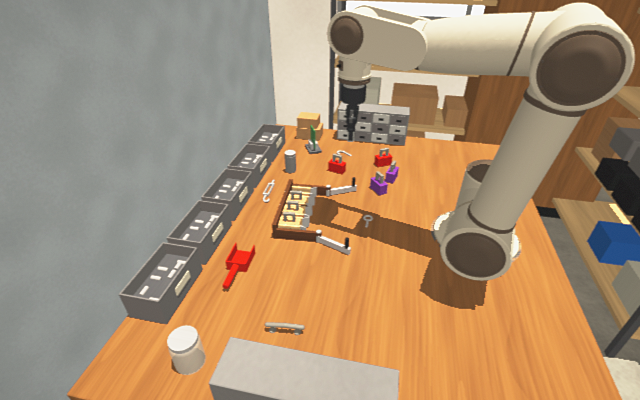

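View pics/w25.png

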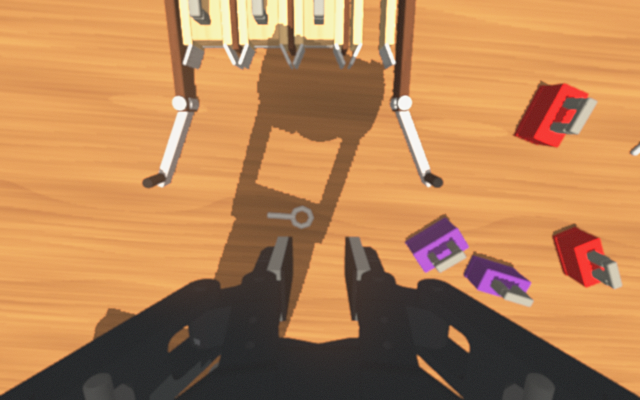

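The final views show three blocks in gaps 1–3, both legs out, the bystanders where they were, and no pale block left over. Handing in.

```bash
python3 -c "
from station import manip
print(manip.job_done(), manip.state()['time'])"
```

```text
the job is handed in; nothing more can be done
the job is handed in; nothing more can be done
```

I handed the job in at about 52 s of the 208 s allowed. Both legs were out first, then all three pale blocks went into the rack: two from the left into gaps 1 and 2, one from the right into gap 3. There was no fourth block.

**Legs:** I pushed each one into its stop and felt it resist, at about 32 N on the left and 21 N on the right. They read 1.98 rad in the last wrist picture, equal on both sides and within measuring error of 2.0.

**Blocks:** My last measurements put all three at about 10.6 mm along the rack, level and upright. Each was pushed against the back board with 33–36 N before I let go. The gap 1 block may stand about 0.5 mm less far in than the others, which is within measuring error, so I left it.

**What went wrong on the way:**
- **Fingertips:** they sat about 15 mm behind the reported TCP (reported tool point) rather than 11 mm ahead of it. On the left leg they first rode on top of the post, so I pushed it again lower down.
- **Gap 1 block:** it slipped in the grip about 34 mm short of home, so I gripped it again and pushed it in. It then sat 1.7 mm off the shelf until I pressed it down.
- **Right-hand block:** it was knocked about 28 mm aside during the run, so I found it again before picking it up.

**Other things on the shelf:** in the last pictures the look-alikes and bystanders were where they started, to within a few millimetres. Some were picked up by only one of the two fixed cameras.

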